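# Rake jack pins into a fluted tray

## Task

Take the red-gripped rake from its cradle, set its two shoulders down on the side rims at the tray's clear landing end, and comb the loose steel pins to the other end with the shoulders riding lightly on both rims all the way, never bearing down hard or forcing a pin that jams, again if need be, until each pin lies fully down along a groove. Then stand the rake back in its cradle. Move the pins only with the rake and leave everything else on the bench where it is.

Things in the scene. Friction and masses are not known exactly. Their poses are not given: they have to be found in the camera images.
- tray: Beech pin tray fixed to the bench, 140 (its x) by 234 (its y) by 35 mm high; origin at the centre of its underside, z up. Nine square grooves along x, 116 mm long, 15 wide, 13 deep, centred at y = -57.5, -37.5 .. +102.5; round-topped 5 mm ridges between, tops at z = 21. Side rims, x = +-58 to +-70, run its length, tops at z = 35. End walls: z up to 31, inner faces at y = +-110.
- tray_landing (a point): Tray: the clear landing at its -y end, y = -110 to -65 mm, flat (z = 21), free of pins. This point is over its middle (x 0, y -87), level with the tops of the rims (z = 35). Axes as the tray's; combing runs along +y. The rims' aluminium wear strips, on thin rubber (20 N/mm each), are worn hollow: level here, up to 3 mm lower on the way, not measured: follow by feel. Over 15 N dents them.
- tray_last_groove (a point): Tray: the mouth of the last groove at its +y end (x 0, y +102.5, z = 21 mm), beside the end wall. The rake need not go further than y = +90 to fill it.
- rake: Hand rake, red grip, about 0.3 kg; starts standing in its cradle. Origin at the middle of its head, in the plane of the flat underside; x along the head, z up. Head: aluminium bar 150 (x) by 20 (y) mm, z = 0 to 16; its ends, |x| over 54, are the shoulders that ride on the tray's rims.
- rake_grip (a point): Rake: point inside the grip at z = 45 mm. The grip is an upright flat-sided block, 90 (x) by 22 (y) mm, z = 16 to 66 mm, to be pinched across its 22 mm.
- rake_teeth (a point): Rake: the tips of the teeth, at the middle of the row, z = -10 mm. Nine flat steel teeth, 9 mm wide (x) and 5 mm thick (y), in one row from x = -54.5 to +54.5 at a pitch of 12.5. With the shoulders on the rims the tips clear the ridges by 1 to 4 mm and pass over pins that are down.
- cradle: Grey cradle for the rake, fixed, 170 (its x) by 70 (its y) mm; origin at the centre of its underside. Two uprights at x = +-58 to +-72 have notches 28 mm wide in y, with flared cheeks up to z = 45 mm; the teeth hang freely between the uprights.
- cradle_seat (a point): Cradle: middle of the two notch floors, z = 26 mm. The rake's origin is here when it stands home, its x along the cradle's x (either way round).
- pin1: Jack pin 1: round steel pin with rounded ends, 12 mm diameter, 100 mm long, about 85 g, brass band near one end. Origin at its centre on its axis, x along the axis. Starts lying askew across the tray's ridges (axis 27 mm above the bench); fully down in a groove its axis is 14 mm above the bench. It rolls and slides when pushed; over 30 N would mark it. One caught on a ridge drops in when the rake is backed off.
- pin2: Jack pin 2: round steel pin with rounded ends, 12 mm diameter, 100 mm long, about 85 g, brass band near one end. Origin at its centre on its axis, x along the axis. Starts lying askew across the tray's ridges (axis 27 mm above the bench); fully down in a groove its axis is 14 mm above the bench. It rolls and slides when pushed; over 30 N would mark it. One caught on a ridge drops in when the rake is backed off.
- pin3: Jack pin 3: round steel pin with rounded ends, 12 mm diameter, 100 mm long, about 85 g, brass band near one end. Origin at its centre on its axis, x along the axis. Starts lying askew across the tray's ridges (axis 27 mm above the bench); fully down in a groove its axis is 14 mm above the bench. It rolls and slides when pushed; over 30 N would mark it. One caught on a ridge drops in when the rake is backed off.
- pin4: Jack pin 4: round steel pin with rounded ends, 12 mm diameter, 100 mm long, about 85 g, brass band near one end. Origin at its centre on its axis, x along the axis. Starts lying askew across the tray's ridges (axis 27 mm above the bench); fully down in a groove its axis is 14 mm above the bench. It rolls and slides when pushed; over 30 N would mark it. One caught on a ridge drops in when the rake is backed off.
- last: Bystander: wooden shoe last, 250 mm long, 94 mm high; origin under its middle.
- hammer: Bystander: hammer, 260 mm, lying.
- screwdriver: Bystander: screwdriver, 200 mm, lying.
- wax_tin: Bystander: green wax tin, 72 mm wide, 45 mm high.
- glue_jar: Bystander: amber glue jar, 68 mm wide, 100 mm high.
- cork_block: Bystander: cork sanding block 40 x 65 x 28 mm, beside the tray.
- heel_lift: Bystander: black rubber heel lift 71 x 46 x 12 mm, beside the cradle.
There are look-alikes about, which are no part of the job. Of the things that look like the rake, the larger one is meant. What is shaped like the pin3 but green is not meant.

How it is judged:
By the outcome, as a careful person would: the job done as asked, in the order asked, and still so for the second after the job is handed in, with the robot touching nothing.
It also fails if it takes over 72 s, if anything falls off the work surface, if the arm or the gripper's body presses on something with over 40 N, if the wrist force passes 120 N, or if a joint passes its speed limit or range.

## Robot

A 6-joint arm with a two-finger parallel gripper is mounted at the origin on the work surface. World frame = base frame: x ahead of the robot, y to its left, z up, the work surface at z = 0. Lengths are in mm, angles in rad, forces in N, time in s.
With the tool pointing down it reaches from about 375 to 975 mm from the base axis. Payload 3.8 kg.
Tool frame: the origin (TCP) lies midway between the tips of the shut fingers; the grasp point (between the pads) lies 19 mm behind it (env.pinch_z is the distance from the TCP to the grasp point, in mm); z points along the fingers, y is the direction in which the jaws open and shut (so a half turn about z gives the same grasp; the last joint's range is limited). The gripper opens to 88 mm and grips with 3 to 60 N. Pads are 18 mm wide; open, the fingers measure 123 mm over their backs; the gripper's body (75 mm by 187 mm) begins 45 mm behind the grasp point.
Start: joints at [1.215, 0.264, 1.604, -0, 1.274, -0.037], TCP at [211.561, 640.983, 216.806] pointing down, gripper open.
Joint ranges: [-2.63, 2.63], [-0.94, 2.18], [0.31, 2.57], [-1.31, 4.45], [0, 2.66], [-2.55, 2.55]. Speed limits (rad/s): [2.57, 2.57, 3.14, 3.14, 3.14, 3.14].

## Interface

Orientations are given as a unit quaternion [x, y, z, w].
In Python, from plant import telemetry, capture, get_calibration, job, env gives the robot as it stands. The module is installed in compiled form; this text tells all that it offers.
- The arm moves only by the tool carry_out, never from a script. Its argument "targets" is a list of rows, each an object with "turn": the turn, a rotation vector about the tool's x, y, z in degrees, a list of three; "offset": the shift along the tool's x, y, z in cm, a list of three; "claw": the finger opening in cm, from 0 to 8.81. A call has 1 to 12 rows; each row is the pose to reach, as a shift and turn from the pose commanded when the call began, along the tool's axes at that moment; what a row does not reach only later rows make up. A row lasts 1/12 s, in which the tool goes at most 41.7 mm and 7.16 degrees, less where a joint would pass 70% of its speed; a pose out of reach is approached as far as the arm can. A call with a gripper value outside its range is refused whole. The fingers move at their own pace and stop on an object; the grip force is fixed at half the most. Time passes only in rows, so rows that repeat a pose let the fingers close. It gives the time, the measured TCP pose, the force and the opening at its end, in the units of the state.
- telemetry.read_state(): the state, without advancing time (a new reading comes with each control period).
- capture(name): name is "scene" or "top" or "wrist"; returns (picture, depth): 420x560x3 uint8, red, green, blue; 420x560 float32, mm along the optical axis (not along the pixel's ray), 0 where there is no reading.
- get_calibration(name): a dict with "K" (3x3 intrinsics, pixels), "distortion" ([k1, k2, p1, p2, k3] as OpenCV has them; the pictures are not rectified), "world_to_cam" (4x4, takes a point from world to camera coordinates); the wrist camera has in their place "T_tool_cam" (4x4, takes a point from camera to tool coordinates, whose origin is the TCP and whose axes are the flange's). Camera axes: x right, y up, looking along -z (the intrinsics and any distortion apply to the point x, -y, -z); pixel columns grow to the right and rows downward; lengths in mm; the calibration is good to about 2 mm. A picture is of the moment at which its call begins: read the wrist's pose just before it. get_calibration takes no time and is no camera call.
- job.job_done(): hands the job in, once; it reports no verdict.
The state is a dict: "time": time; "q": joint angles; "joint_velocities": joint speeds; "tau": joint torques, N m; "position": TCP position; "tcp_rot": TCP orientation; "force": force on the tool from outside, world axes, zero at the start; "torque": the same for the moment, N m; "gripper_width": finger opening in mm.
Only numpy, scipy, OpenCV 4.12 (cv2) and the standard library are available. Lean on these libraries where they do the work, as an engineer would, in place of code of your own. Each camera call takes 0.05 s, during which the arm holds its last target.

## Working session

There is one attempt and no reset: what is moved stays moved. The work goes in short steps, Python scripts to look and compute and a tool call to move; the robot and the scene stay as the last step left them, time stands still between calls to the robot, and variables do not carry over. Pictures are saved under pics/ and viewed, and the job is handed in when it is done.

Besides the shell and the picture viewer there is one more tool, called in YAML: its name, and indented under it one key for each argument. carry_out: Moves the arm, as the interface text tells. Its arguments: {"type":"object","properties":{"targets":{"type":"array"}},"required":["targets"]}

```bash
mkdir -p pics; ls
cat > h.py <<'E'
import numpy as np, cv2
from plant import telemetry, capture, get_calibration, job, env
from scipy.spatial.transform import Rotation as R
def snap(n,f):
    st=telemetry.read_state()
    im,d=capture(n); cv2.imwrite('pics/'+f+'.png',cv2.cvtColor(im,cv2.COLOR_RGB2BGR)); np.savez('pics/'+f+'.npz',im=im,d=d,p=st['position'],r=st['tcp_rot'])
    return im,d
def c2w(n,f):
    c=get_calibration(n)
    if n=='wrist':
        z=np.load('pics/'+f+'.npz'); T=np.eye(4); T[:3,:3]=R.from_quat(z['r']).as_matrix(); T[:3,3]=z['p']
        return T@np.array(c['T_tool_cam'])
    return np.linalg.inv(np.array(c['world_to_cam']))
def cloud(n,f):
    z=np.load('pics/'+f+'.npz'); d=z['d']; c=get_calibration(n)
    v,u=np.mgrid[0:d.shape[0],0:d.shape[1]]
    p=cv2.undistortPoints(np.stack([u,v],-1).reshape(-1,1,2).astype(np.float64),np.array(c['K'],float),np.array(c['distortion'],float)).reshape(d.shape+(2,))
    P=np.stack([p[...,0]*d,-p[...,1]*d,-d,np.ones_like(d)],-1)
    W=(P@c2w(n,f).T)[...,:3]; W[d<=0]=np.nan
    return z['im'],W
def proj(n,f,X):
    c=get_calibration(n); M=np.linalg.inv(c2w(n,f)); X=np.atleast_2d(X); q=(M[:3,:3]@X.T).T+M[:3,3]
    q=q*[1,-1,-1]
    return cv2.projectPoints(q,np.zeros(3),np.zeros(3),np.array(c['K'],float),np.array(c['distortion'],float))[0].reshape(-1,2)
def raypt(n,f,uv,zw):
    c=get_calibration(n); p=cv2.undistortPoints(np.array(uv,float).reshape(-1,1,2),np.array(c['K'],float),np.array(c['distortion'],float)).reshape(-1,2)
    M=c2w(n,f); d=np.c_[p[:,0],-p[:,1],-np.ones(len(p))]@M[:3,:3].T; o=M[:3,3]
    return o+d*((zw-o[2])/d[:,2])[:,None]
E
python3 - <<'E'
from h import *
print(telemetry.read_state(), env.pinch_z)
for n in ['scene','top']: snap(n,n+'0'); print(get_calibration(n))
print(get_calibration('wrist'))
E
```

```text
pics
{'time': 0.0, 'q': array([ 1.21507363e+00,  2.64711363e-01,  1.60534767e+00,  7.13962659e-06,
        1.27368373e+00, -3.69039859e-02]), 'joint_velocities': array([-2.28964882e-03, -3.00679732e-04, -1.04241942e-03,  2.62450552e-04,
       -9.08797889e-05, -7.16330236e-04]), 'tau': array([ 1.77522063e-03, -5.02128375e+01, -3.56868482e+01,  7.29381968e-02,
        2.98194587e-02, -1.65996089e-04]), 'position': array([211.31883726, 640.28782165, 215.53042068]), 'tcp_rot': array([ 1.58736024e-01,  9.87320474e-01, -1.05374193e-03, -2.13041754e-04]), 'force': array([ 0.43092343, -0.0023272 , -0.76926327]), 'torque': array([ 0.00799039, -0.01035355,  0.06236155]), 'gripper_width': 87.90592441389063} 18.700000000000003
{'K': array([[413.14298222,   0.        , 284.25723728],
       [  0.        , 413.14298222, 214.77483542],
       [  0.        ,   0.        ,   1.        ]]), 'distortion': array([-0.00364807,  0.        ,  0.        ,  0.        ,  0.        ]), 'world_to_cam': array([[-7.09709837e-01,  7.04472752e-01, -5.48538962e-03,
         4.12347412e+02],
       [-6.10719886e-01,
[... 744 characters left out ...]
92e+03],
       [ 0.00000000e+00,  0.00000000e+00,  0.00000000e+00,
         1.00000000e+00]])}
{'K': array([[302.51574801,   0.        , 284.79678363],
       [  0.        , 302.51574801, 205.83744138],
       [  0.        ,   0.        ,   1.        ]]), 'distortion': array([-0.05561516,  0.        ,  0.        ,  0.        ,  0.        ]), 'T_tool_cam': array([[-1.37279655e-04,  9.56341133e-01,  2.92252661e-01,
         7.64880614e+01],
       [ 9.99999952e-01,  4.96971628e-05,  3.07104843e-04,
        -8.54686478e-01],
       [ 2.79172865e-04,  2.92252689e-01, -9.56341094e-01,
        -1.67347414e+02],
       [ 0.00000000e+00,  0.00000000e+00,  0.00000000e+00,
         1.00000000e+00]])}
```

View pics/top0.png

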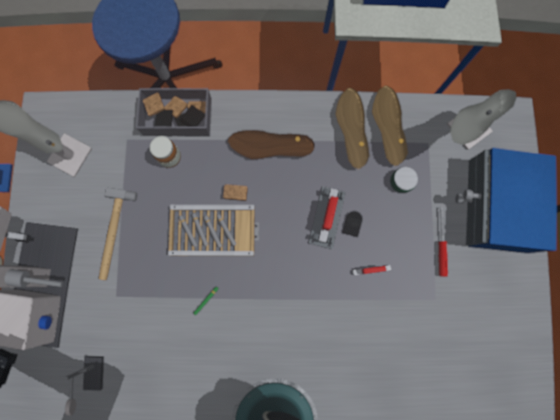

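View pics/scene0.png

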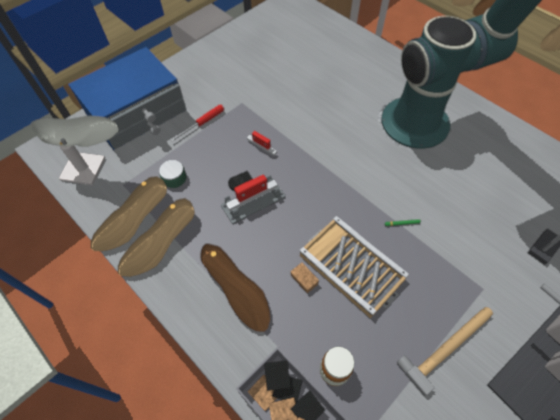

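The top view shows the tray at (168–255, 205–255) with its landing at right. There are two red-gripped rakes: the larger, in the cradle at (328,216), and a smaller one at (372,270). The larger is meant. The green pin at (205,300) is a look-alike. I'll confirm with an enlarged crop and measure.

Run:
```python
from h import *
im=cv2.imread('pics/top0.png')
a=cv2.resize(im[180:290,155:405],None,fx=3.2,fy=3.2,interpolation=cv2.INTER_CUBIC); cv2.imwrite('pics/crop0.png',a)
s=cv2.imread('pics/scene0.png'); cv2.imwrite('pics/crop1.png',cv2.resize(s[130:320,200:420],None,fx=3.1,fy=3.1,interpolation=cv2.INTER_CUBIC))
for n in ['top','scene']:
    I,W=cloud(n,n+'0')
    hsv=cv2.cvtColor(I,cv2.COLOR_RGB2HSV)
    red=((hsv[...,0]<8)|(hsv[...,0]>172))&(hsv[...,1]>170)&(hsv[...,2]>90)
    k,l,st,c=cv2.connectedComponentsWithStats(red.astype(np.uint8))
    for i in range(1,k):
        if st[i,4]>30:
            p=W[l==i]; p=p[~np.isnan(p[:,0])]; 
            if not len(p) or p[:,2].max()<5: continue
            t=p[p[:,2]>p[:,2].max()-6]
            r=cv2.minAreaRect(t[:,:2].astype(np.float32)); print(n,st[i],c[i].round(),p[:,2].max().round(1),t.mean(0).round(1),r)
```

```text
top [324 198  13  31 185] [330. 212.] 98.1 [ 564.1 -142.4   94.1] ((561.024658203125, -141.74588012695312), (16.526235580444336, 80.48019409179688), 76.38599395751953)
top [440 242   7  34 211] [443. 259.] 33.7 [ 438.2 -469.    29.1] ((446.32568359375, -468.7744445800781), (14.587784767150879, 88.92671966552734), 87.17710876464844)
top [365 267  19   6  36] [374. 269.] 58.5 [ 414.3 -264.1   55. ] ((413.8941345214844, -264.4738464355469), (7.021941661834717, 50.62614059448242), 9.538087844848633)
scene [197 106  26  19 157] [210. 115.] 29.1 [ 447.1 -466.2   25.3] ((448.7268371582031, -464.500244140625), (91.75415802001953, 16.9466609954834), 0.1326424479484558)
scene [253 132  16  16 113] [261. 139.] 57.0 [ 415.1 -264.    53.8] ((414.8414306640625, -262.91363525390625), (10.758833885192871, 54.27637481689453), 9.193547248840332)
scene [235 176  31  25 384] [250. 187.] 97.7 [ 566.7 -143.    93.1] ((564.2572021484375, -142.2965087890625), (17.899951934814453, 80.5335464477539), 74.0714111328125)
```

View pics/crop0.png

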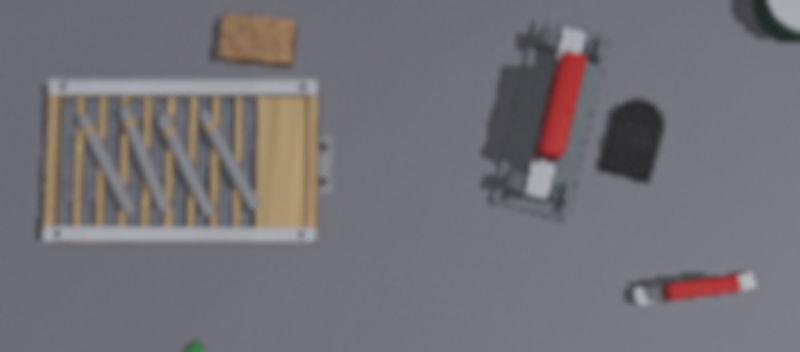

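View pics/crop1.png

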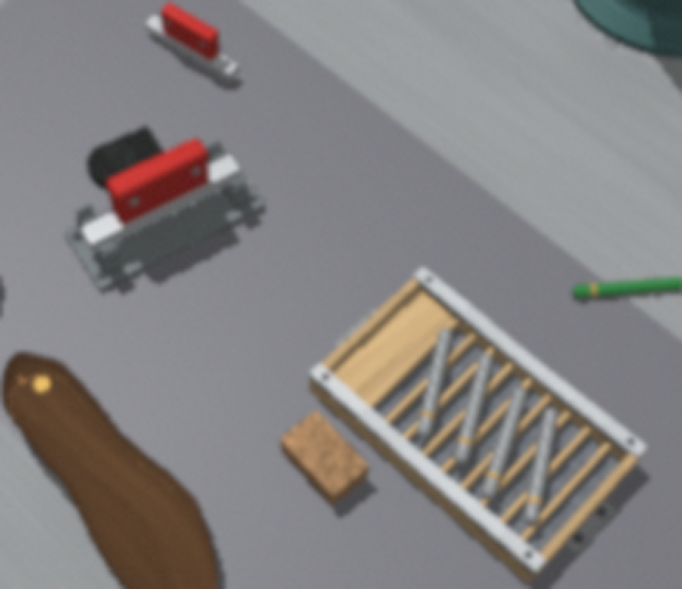

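The crop confirms it: the big rake sits in its grey cradle, and the small one lies loose with no cradle. Next I get coarse poses and plan the first move, a wrist look over the tray.

```bash
cat >> h.py <<'E'
import json,os
def cmd_load():
    if os.path.exists('cmd.json'):
        d=json.load(open('cmd.json')); return np.array(d['p']),R.from_quat(d['q'])
    a=2*np.arctan2(0.98732,0.15874)  # rot pi about axis => tool x yaw
    return np.array([211.561,640.983,216.806]),R.from_quat([0.15874/np.hypot(.15874,.98732),0.98732/np.hypot(.15874,.98732),0,0])
def cmd_apply(off,turn):
    p,r=cmd_load(); p=p+r.apply(np.array(off)*10); r=r*R.from_rotvec(np.radians(turn))
    json.dump({'p':p.tolist(),'q':r.as_quat().tolist()},open('cmd.json','w')); print('cmd now',p.round(2),'yaw',yaw(r).round(2))
def yaw(r): x=r.apply([1,0,0]); return np.degrees(np.arctan2(x[1],x[0]))
def down(yawdeg):
    c,s=np.cos(np.radians(yawdeg)),np.sin(np.radians(yawdeg)); return R.from_matrix(np.array([[c,s,0],[s,-c,0],[0,0,-1.]]))
def plan(p,yawdeg):
    p0,r0=cmd_load(); print('offset cm',(r0.inv().apply(np.array(p)-p0)/10).round(3),'turn',np.degrees((r0.inv()*down(yawdeg)).as_rotvec()).round(2),'dist',np.linalg.norm(np.array(p)-p0).round(1))
E
python3 - <<'E'
from h import *
I,W=cloud('top','top0')
print(raypt('top','top0',[(168,206),(255,206),(254,255),(167,256)],35).round(1))
# everything above 30 inside the tray box
plan([560,150,250],161.7)
E
```

```text
[[583.6 302.7  35. ]
 [586.2  59.1  35. ]
 [450.3  59.4  35. ]
 [444.3 298.5  35. ]]
offset cm [-48.478 -35.702  -3.319] turn [0.   0.   0.03] dist 603.0
```

Run:
```python
from h import *
plan([480,190,260],161.7)
```

```text
offset cm [-39.627 -34.411  -4.319] turn [0.   0.   0.03] dist 526.6
```

carry_out:
  targets:
    - {"turn": [0,0,0],"offset": [-3,-2.6,-0.4],"claw": 8.8}
    - {"turn": [0,0,0],"offset": [-6,-5.2,-0.8],"claw": 8.8}
    - {"turn": [0,0,0],"offset": [-9.2,-8,-1.2],"claw": 8.8}
    - {"turn": [0,0,0],"offset": [-12.3,-10.6,-1.6],"claw": 8.8}
    - {"turn": [0,0,0],"offset": [-15.4,-13.3,-2],"claw": 8.8}
    - {"turn": [0,0,0],"offset": [-18.5,-16,-2.4],"claw": 8.8}
    - {"turn": [0,0,0],"offset": [-21.6,-18.6,-2.8],"claw": 8.8}
    - {"turn": [0,0,0],"offset": [-24.7,-21.3,-3.2],"claw": 8.8}
    - {"turn": [0,0,0],"offset": [-27.8,-24,-3.6],"claw": 8.8}
    - {"turn": [0,0,0],"offset": [-30.8,-26.6,-4],"claw": 8.8}
    - {"turn": [0,0,0],"offset": [-33.5,-29,-4.3],"claw": 8.8}
    - {"turn": [0,0,0],"offset": [-36,-31,-4.3],"claw": 8.8}

```text
time: 1.1
position: [457.0, 231.5, 260.4]
tcp_rot: [0.159, 0.987, 0.0, 0.0]
force: [0.8, -0.5, -0.2]
gripper_width: 88.4
```

Run:
```python
from h import *
cmd_apply([-36,-31,-4.3],[0,0,0])
snap('wrist','w1'); print(telemetry.read_state()['position'],telemetry.read_state()['force'])
```

```text
cmd now [456.25 233.76 259.81] yaw 161.73
[459.7378806  227.52996463 259.9953714 ] [ 1.92680525 -3.79960325 -0.16376592]
```

View pics/w1.png

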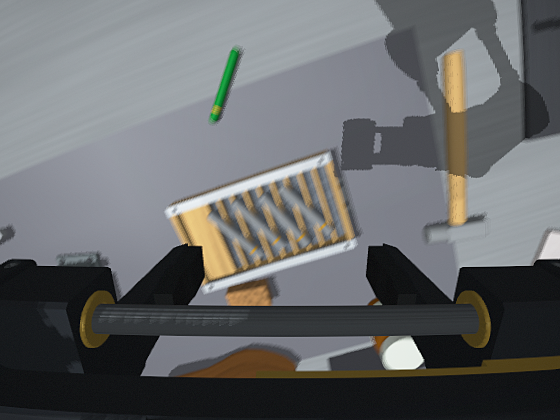

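Run:
```python
from h import *
snap('wrist','w2'); print(telemetry.read_state()['position'])
c=np.array([517,181])
for n,f in [('top','top0'),('scene','scene0'),('wrist','w1'),('wrist','w2')]:
    I,W=cloud(n,f)
    g=I.astype(float); sat=g.max(-1)-g.min(-1)
    m=(np.abs(W[...,0]-c[0])<90)&(np.abs(W[...,1]-c[1])<135)&(W[...,2]>26)&(W[...,2]<46)
    m2=m&(g.mean(-1)>150)&(sat<30)
    p=W[m2]; print(n,f,m.sum(),m2.sum(),np.percentile(p[:,2],[5,50,95]).round(1))
    k,l,st,_=cv2.connectedComponentsWithStats(m2.astype(np.uint8))
    for i in range(1,k):
        if st[i,4]>60:
            q=W[l==i]; r=cv2.minAreaRect(q[:,:2].astype(np.float32)); mu=q.mean(0); u,s,v=np.linalg.svd(q[:,:2]-mu[:2]); a=np.degrees(np.arctan2(v[0,1],v[0,0]))%180
            print('  ',st[i,4],mu.round(1),'ang',round(a,2),[np.round(x,1) for x in r])
```

```text
[458.12934335 230.05107684 259.66883447]
top top0 1644 602 [31.1 35.  38.8]
   273 [583.2 180.2  34.8] ang 90.58 [array([583.5, 180.7]), array([ 10.1, 199.1]), np.float64(0.5)]
   297 [455.5 175.6  34.8] ang 90.68 [array([455.7, 172.3]), array([  8.8, 214.8]), np.float64(0.8)]
scene scene0 2047 1162 [30.2 33.6 36.7]
   442 [453.6 182.3  33.8] ang 90.55 [array([453.7, 178.3]), array([ 15.5, 234. ]), np.float64(0.7)]
   484 [581.7 185.1  33.8] ang 90.66 [array([581.6, 180. ]), array([ 15.2, 233.5]), np.float64(1.1)]
wrist w1 6113 2549 [30.2 33.  35. ]
   1345 [453.2 177.9  33. ] ang 90.6 [array([456. , 177.5]), array([ 17.5, 232.2]), np.float64(0.0)]
   1045 [581.4 181.   33. ] ang 90.59 [array([581.4, 180. ]), array([ 12.1, 233.8]), np.float64(0.6)]
wrist w2 6191 3879 [30.6 32.5 34.8]
   1549 [452.2 181.1  33. ] ang 90.5 [array([452.5, 178.7]), array([ 12.8, 233.6]), np.float64(0.4)]
   257 [504.9 240.3  31.8] ang 29.0 [array([505.6, 240.3]), array([78.1,  7.4]), np.float64(28.4)]
   246 [509.7 208.3  31.8] ang 23.9 [array([510.7, 208.5]), array([77.7,  7. ]), np.float64(23.7)]
   234 [504.3 171.3  31.7] ang 27.5 [array([505.3, 172. ]), array([77.8,  8.1]), np.float64(28.9)]
   228 [509.8 133.8  31.8] ang 30.17 [array([510.3, 133.7]), array([78. ,  7.1]), np.float64(30.4)]
   1226 [580.3 182.4  32.9] ang 90.61 [array([580.4, 180.7]), array([ 13.5, 233.4]), np.float64(0.7)]
```

Tray: centre ≈ (517.5, 180), yaw ≈ 0.6°, and the cameras agree within about 2 mm. Next, a look over the rake.

Run:
```python
from h import *
plan([535,-135,240],165)
```

```text
offset cm [-19.037 -32.549   1.981] turn [ 0.    0.   -3.27] dist 377.6
```

carry_out:
  targets:
    - {"turn": [0,0,0],"offset": [-2,-3.4,0.2],"claw": 8.8}
    - {"turn": [0,0,-0.5],"offset": [-4,-6.8,0.4],"claw": 8.8}
    - {"turn": [0,0,-1],"offset": [-6,-10.3,0.6],"claw": 8.8}
    - {"turn": [0,0,-1.5],"offset": [-8,-13.7,0.8],"claw": 8.8}
    - {"turn": [0,0,-2],"offset": [-10,-17.1,1.0],"claw": 8.8}
    - {"turn": [0,0,-2.4],"offset": [-12,-20.5,1.2],"claw": 8.8}
    - {"turn": [0,0,-2.8],"offset": [-14,-24,1.5],"claw": 8.8}
    - {"turn": [0,0,-3.3],"offset": [-16,-27.4,1.8],"claw": 8.8}
    - {"turn": [0,0,-3.3],"offset": [-18,-30.8,2],"claw": 8.8}
    - {"turn": [0,0,-3.3],"offset": [-19,-32.5,2],"claw": 8.8}
    - {"turn": [0,0,-3.3],"offset": [-19,-32.5,2],"claw": 8.8}
    - {"turn": [0,0,-3.3],"offset": [-19,-32.5,2],"claw": 8.8}

```text
time: 2.2
position: [534.6, -134.4, 239.0]
tcp_rot: [0.131, 0.991, 0.001, -0.001]
force: [-0.3, 0.1, -1.0]
gripper_width: 87.8
```

Run:
```python
from h import *
cmd_apply([-19,-32.5,2],[0,0,-3.3])
print(telemetry.read_state()['position'])
snap('wrist','w3'); print(telemetry.read_state()['position'],telemetry.read_state()['force'],yaw(R.from_quat(telemetry.read_state()['tcp_rot'])))
c=np.array([564,-142])
for n,f in [('top','top0'),('scene','scene0'),('wrist','w3')]:
    I,W=cloud(n,f); hsv=cv2.cvtColor(I,cv2.COLOR_RGB2HSV)
    red=((hsv[...,0]<8)|(hsv[...,0]>172))&(hsv[...,1]>170)&(hsv[...,2]>60)
    near=(np.hypot(W[...,0]-c[0],W[...,1]-c[1])<110)
    m=red&near; zz=W[...,2]; zt=np.median(zz[m&(zz>np.nanpercentile(zz[m],80))])
    t=W[m&(zz>85)]; r=cv2.minAreaRect(t[:,:2].astype(np.float32)); 
    print(n,m.sum(),zt,t.mean(0).round(1),[np.round(x,1) for x in r])
    # silver head: bright, z 30..50
    b=near&(I.astype(int).min(-1)>150)&(zz>30)&(zz<52); t=W[b]
    if len(t)>20:
        r=cv2.minAreaRect(t[:,:2].astype(np.float32)); print('  head',len(t),np.median(t[:,2]).round(1),[np.round(x,1) for x in r])
```

```text
cmd now [ 534.8  -134.42  239.81] yaw 165.03
[ 534.58515443 -134.35042592  239.03379746]
[ 534.50505314 -133.48635045  239.19202547] [-0.0122209  -0.32135172  0.37383392] 165.00458434561523
top 185 95.7306883977933 [ 561.8 -141.8   93.1] [array([ 561.6, -141.6]), array([16.7, 84. ]), np.float64(75.4)]
  head 101 43.1 [array([ 563.2, -143.6]), array([ 17.5, 146.2]), np.float64(76.6)]
scene 384 93.24341102497226 [ 566.6 -141.7   91. ] [array([ 564.5, -143. ]), array([22.4, 85.5]), np.float64(77.3)]
  head 133 42.3 [array([ 561.3, -146. ]), array([ 28., 150.]), np.float64(76.1)]
wrist 1526 91.91239716521847 [ 557.8 -142.4   90.7] [array([ 559.9, -142.8]), array([20.7, 87.9]), np.float64(76.5)]
  head 505 41.2 [array([ 560.3, -146.9]), array([ 25.3, 148.9]), np.float64(76.3)]
```

View pics/w3.png

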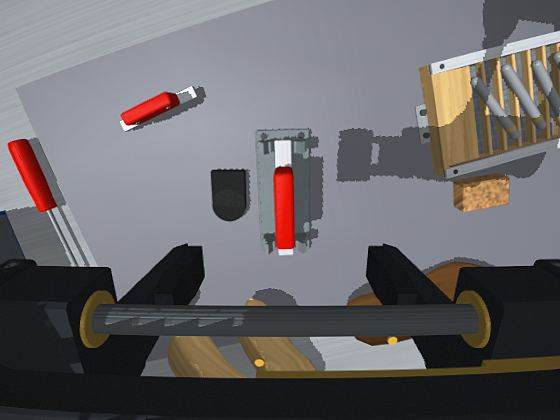

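The wrist view shows the rake upright in its cradle, grip at (285,207), with the heel lift on its left. The grip axis is at 166.5° and its centre near (561,-143). I'll go to a pre-grasp and then descend.

Run:
```python
from h import *
plan([561,-143,120],166.5); plan([561,-143,53],166.5)
```

```text
offset cm [-2.753 -0.153 11.981] turn [ 0.    0.   -1.47] dist 122.9
offset cm [-2.753 -0.153 18.681] turn [ 0.    0.   -1.47] dist 188.8
```

carry_out:
  targets:
    - {"turn": [0,0,-1],"offset": [-1,0,3],"claw": 8.8}
    - {"turn": [0,0,-1.5],"offset": [-2,-0.1,6.5],"claw": 8.8}
    - {"turn": [0,0,-1.5],"offset": [-2.75,-0.15,9],"claw": 8.8}
    - {"turn": [0,0,-1.5],"offset": [-2.75,-0.15,10],"claw": 8.8}
    - {"turn": [0,0,-1.5],"offset": [-2.75,-0.15,10],"claw": 8.8}
    - {"turn": [0,0,-1.5],"offset": [-2.75,-0.15,10],"claw": 8.8}

```text
time: 2.75
position: [560.6, -141.5, 140.0]
tcp_rot: [0.116, 0.993, 0.0, -0.001]
force: [1.3, 0.7, 0.7]
gripper_width: 88.0
```

Run:
```python
from h import *
cmd_apply([-2.75,-0.15,10],[0,0,-1.5])
print(telemetry.read_state()['position'])
snap('wrist','w4')
s=telemetry.read_state(); print(s['position'],s['force'],yaw(R.from_quat(s['tcp_rot'])))
c=np.array([562,-143])
I,W=cloud('wrist','w4'); hsv=cv2.cvtColor(I,cv2.COLOR_RGB2HSV)
red=((hsv[...,0]<8)|(hsv[...,0]>172))&(hsv[...,1]>170)&(hsv[...,2]>60)
near=(np.hypot(W[...,0]-c[0],W[...,1]-c[1])<110); m=red&near&(W[...,2]>50); zz=W[...,2]
t=W[m&(zz>88)]; r=cv2.minAreaRect(t[:,:2].astype(np.float32)); print(m.sum(),np.nanmax(zz[m]),[np.round(x,1) for x in r])
p0,r0=cmd_load(); tt=(t-s['position'])@r0.as_matrix(); print('in tool',tt.min(0),tt.max(0))
```

```text
cmd now [ 560.98 -142.97  139.81] yaw 166.53
[ 560.62740213 -141.53845621  139.98228944]
[ 561.59415789 -142.097791    141.30366001] [ 0.27165767 -0.72730916 -0.5462407 ] 166.6069565594177
3105 93.3634224051194 [array([ 560.4, -143.2]), array([21., 88.]), np.float64(75.8)]
in tool [-43.12391507 -12.30344838  47.9402376 ] [44.89262924  8.99209786 53.28856715]
```

View pics/w4.png

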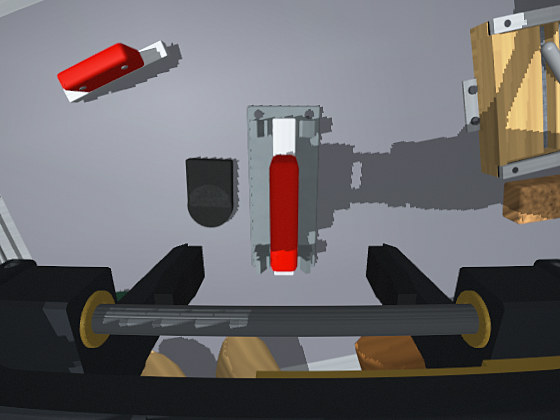

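carry_out:
  targets:
    - {"turn": [0,0,0],"offset": [0.05,0,2.5],"claw": 8.8}
    - {"turn": [0,0,0],"offset": [0.05,0,5],"claw": 8.8}
    - {"turn": [0,0,0],"offset": [0.05,0,7],"claw": 8.8}
    - {"turn": [0,0,0],"offset": [0.05,0,8.5],"claw": 8.8}
    - {"turn": [0,0,0],"offset": [0.05,0,8.7],"claw": 8.8}
    - {"turn": [0,0,0],"offset": [0.05,0,8.7],"claw": 8.8}
    - {"turn": [0,0,0],"offset": [0.05,0,8.7],"claw": 8.8}
    - {"turn": [0,0,0],"offset": [0.05,0,8.7],"claw": 4}
    - {"turn": [0,0,0],"offset": [0.05,0,8.7],"claw": 3}
    - {"turn": [0,0,0],"offset": [0.05,0,8.7],"claw": 2.6}

```text
time: 3.63
position: [561.5, -143.1, 54.3]
tcp_rot: [0.117, 0.993, -0.0, 0.001]
force: [-0.2, -0.3, 0.2]
gripper_width: 70.1
```

Run:
```python
from h import *
cmd_apply([0.05,0,8.7],[0,0,0])
s=telemetry.read_state(); print(s)
```

```text
cmd now [ 560.49 -142.85   52.81] yaw 166.53
{'time': 3.6333, 'q': array([-2.92560673e-01,  2.36953238e-01,  1.96024043e+00,  2.80819042e-05,
        9.41982439e-01, -1.62832815e+00]), 'joint_velocities': array([-0.00158935,  0.00766355,  0.00813147,  0.00075594, -0.00054526,
       -0.00192635]), 'tau': array([ 1.45763357e-02, -4.32718778e+01, -3.02496958e+01, -1.47882581e-02,
        6.42931648e-02,  4.04352259e-04]), 'position': array([ 561.52975528, -143.12121793,   54.26302661]), 'tcp_rot': array([ 1.17252241e-01,  9.93101431e-01, -1.99233724e-04,  1.19178865e-03]), 'force': array([-0.1930128 , -0.32434036,  0.19277663]), 'torque': array([ 0.01124552, -0.00744555, -0.04076017]), 'gripper_width': 70.14032591038134}
```

carry_out:
  targets:
    - {"turn": [0,0,0],"offset": [0,0,0],"claw": 1}
    - {"turn": [0,0,0],"offset": [0,0,0],"claw": 1}
    - {"turn": [0,0,0],"offset": [0,0,0],"claw": 1}
    - {"turn": [0,0,0],"offset": [0,0,0],"claw": 1}
    - {"turn": [0,0,0],"offset": [0,0,0],"claw": 1}
    - {"turn": [0,0,0],"offset": [0,0,0],"claw": 1}
    - {"turn": [0,0,0],"offset": [0,0,0],"claw": 1}
    - {"turn": [0,0,0],"offset": [0,0,0],"claw": 1}
    - {"turn": [0,0,0],"offset": [0,0,0],"claw": 1}

```text
time: 4.38
position: [560.5, -142.8, 52.7]
tcp_rot: [0.117, 0.993, 0.0, -0.0]
force: [-0.4, -0.4, -0.7]
gripper_width: 22.0
```

Run:
```python
from h import *
s=telemetry.read_state(); print(s['position'],s['force'],s['torque'],s['gripper_width'],s['tcp_rot'])
```

```text
[ 560.49519713 -142.78524338   52.71767949] [-0.4450271  -0.3587358  -0.74059315] [ 0.03272277 -0.04042525  0.01670706] 22.02742611481697 [ 1.17241527e-01  9.93103429e-01  3.74240314e-05 -4.92959429e-05]
```

Gripped at 22.0 mm with almost no side force. I'll lift, then carry the rake over the landing.

carry_out:
  targets:
    - {"turn": [0,0,0],"offset": [0,0,-0.5],"claw": 1}
    - {"turn": [0,0,0],"offset": [0,0,-1.5],"claw": 1}
    - {"turn": [0,0,0],"offset": [0,0,-3],"claw": 1}
    - {"turn": [0,0,0],"offset": [0,0,-5],"claw": 1}
    - {"turn": [0,0,0],"offset": [0,0,-7],"claw": 1}
    - {"turn": [0,0,0],"offset": [0,0,-7.5],"claw": 1}
    - {"turn": [0,0,0],"offset": [0,0,-7.5],"claw": 1}

```text
time: 4.97
position: [562.3, -143.4, 130.5]
tcp_rot: [0.117, 0.993, -0.0, 0.002]
force: [1.0, 0.4, -2.9]
gripper_width: 22.3
```

Run:
```python
from h import *
cmd_apply([0,0,-7.5],[0,0,0])
s=telemetry.read_state(); print(s['position'],s['force'],s['torque'],s['gripper_width'],s['tcp_rot'])
plan([518.2,93,127.8],180.6)
```

```text
cmd now [ 560.49 -142.85  127.81] yaw 166.53
[ 562.3083775  -143.37928912  130.50187599] [ 1.02947611  0.35890805 -2.94231311] [ 0.01952356 -0.01970384 -0.01373521] 22.28357858198953 [ 1.17227601e-01  9.93101961e-01 -4.48109135e-04  2.44635160e-03]
offset cm [9.6060e+00 2.1952e+01 1.0000e-03] turn [  0.     0.   -14.07] dist 239.6
```

carry_out:
  targets:
    - {"turn": [0,0,-1],"offset": [0.5,1.2,0],"claw": 1}
    - {"turn": [0,0,-3],"offset": [1.6,3.6,0],"claw": 1}
    - {"turn": [0,0,-5],"offset": [3.0,6.8,0],"claw": 1}
    - {"turn": [0,0,-7],"offset": [4.5,10.2,0],"claw": 1}
    - {"turn": [0,0,-9],"offset": [5.9,13.5,0],"claw": 1}
    - {"turn": [0,0,-11],"offset": [7.3,16.8,0],"claw": 1}
    - {"turn": [0,0,-13],"offset": [8.6,19.7,0],"claw": 1}
    - {"turn": [0,0,-14.1],"offset": [9.4,21.4,0],"claw": 1}
    - {"turn": [0,0,-14.1],"offset": [9.6,22,0.5],"claw": 1}
    - {"turn": [0,0,-14.1],"offset": [9.6,22,2],"claw": 1}
    - {"turn": [0,0,-14.1],"offset": [9.6,22,4],"claw": 1}
    - {"turn": [0,0,-14.1],"offset": [9.6,22,5],"claw": 1}

```text
time: 5.97
position: [515.7, 93.4, 74.4]
tcp_rot: [-0.006, 1.0, -0.0, -0.002]
force: [-0.6, 0.0, -3.8]
gripper_width: 21.6
```

carry_out:
  targets:
    - {"turn": [0,0,0],"offset": [0,0,0],"claw": 1}
    - {"turn": [0,0,0],"offset": [0,0,0],"claw": 1}
    - {"turn": [0,0,0],"offset": [0,0,0],"claw": 1}

```text
time: 6.22
position: [518.7, 93.2, 78.0]
tcp_rot: [-0.005, 1.0, -0.0, 0.0]
force: [0.6, 0.1, -2.5]
gripper_width: 22.0
```

Run:
```python
from h import *
cmd_apply([9.6,22,5],[0,0,-14.1])
s=telemetry.read_state(); print(s['position'],s['force'],s['torque'],s['gripper_width'],yaw(R.from_quat(s['tcp_rot'])))
snap('wrist','w5');snap('top','top5');snap('scene','scene5')
s=telemetry.read_state(); print(s['position'],s['force'],s['torque'])
a=cv2.imread('pics/top5.png')[180:290,150:290]; b=cv2.imread('pics/scene5.png')[190:330,270:430]
h=560
A=cv2.resize(a,(h*140//110//1,h)); cv2.imwrite('pics/t5c.png',A)
cv2.imwrite('pics/s5c.png',cv2.resize(b,None,fx=4,fy=4,interpolation=cv2.INTER_CUBIC))
```

```text
cmd now [518.37  93.46  77.81] yaw -179.37
[518.6621261   93.16457289  78.00985416] [ 0.61791306  0.10914868 -2.53497294] [0.01609366 0.0020197  0.0017161 ] 22.026042417725755 -179.40190311321695
[519.44456205  93.35138152  78.9622399 ] [ 1.05912872 -0.4295378  -2.81986797] [ 0.06416627 -0.05728935  0.03158061]
```

View pics/w5.png

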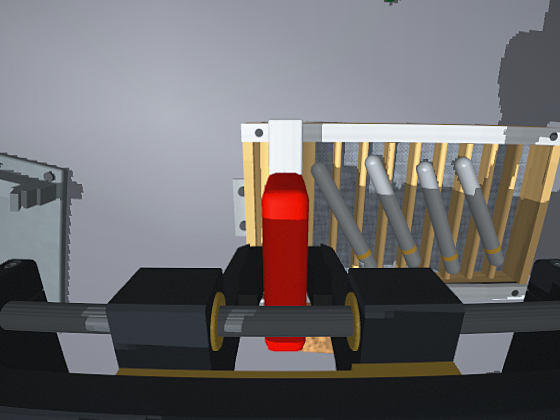

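View pics/s5c.png

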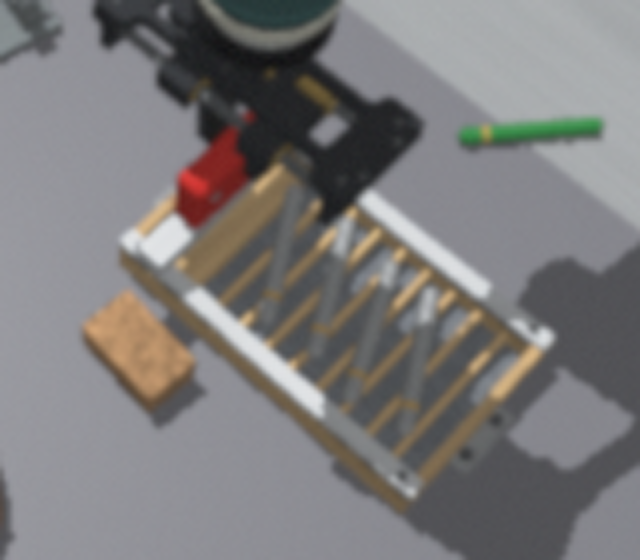

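View pics/t5c.png

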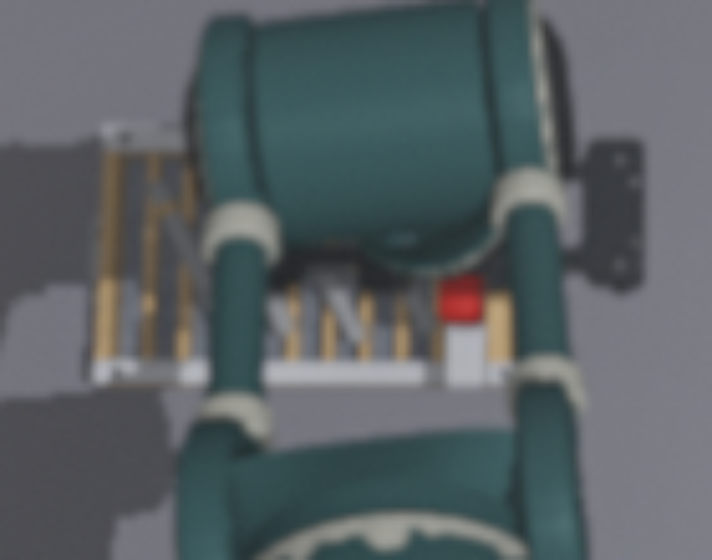

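The wrist view shows the head's near end at (285,120) over the rim, and the closest pin end at (315,165), just ahead of the rake. I'll check the lateral alignment and the pin clearance numerically.

Run:
```python
from h import *
I,W=cloud('wrist','w5')
im=cv2.imread('pics/w5.png')
cv2.imwrite('pics/w5c.png',cv2.resize(im[100:300,220:560],None,fx=2.3,fy=2.3,interpolation=cv2.INTER_CUBIC))
c,s=np.cos(np.radians(.6)),np.sin(np.radians(.6))
T=W.copy(); T[...,:2]=(W[...,:2]-[517.3,180])@np.array([[c,-s],[s,c]])
def rep(nm,m):
    q=T[m]; print(nm,m.sum(),'x',np.nanpercentile(q[:,0],[1,50,99]).round(1),'y',np.nanpercentile(q[:,1],[1,50,99]).round(1),'z',np.nanmedian(q[:,2]).round(1))
b=I.astype(int).min(-1)>140; z=W[...,2]
V,U=np.mgrid[0:420,0:560]
rep('headend',b&(z>58)&(z<76)&(abs(U-285)<22)&(V<175))
rep('rim near',b&(z>28)&(z<40)&(U>330)&(V<150)&(V>110))
rep('rim far',b&(z>28)&(z<40)&(U>360)&(V<310)&(V>270))
# pin points
for u,v in [(315,165),(320,172),(345,220),(368,262),(372,160),(412,262),(424,170),(455,268),(462,162),(500,260)]:
    print(u,v,T[v,u].round(1))
```

```text
headend 1825 x [-73.4 -58.3 -42.9] y [-97.2 -87.3 -77.9] z 66.7
rim near 3345 x [-70.  -64.  -58.3] y [-55.   10.3 108.5] z 32.5
rim far 361 x [58.6 62.9 70.2] y [ 50.4  74.6 113.1] z 33.6
315 165 [-41.2 -65.9  31.1]
320 172 [-36.4 -62.4  32.5]
345 220 [ -0.1 -42.4  32.4]
368 262 [ 35.1 -22.   32.2]
372 160 [-44.9 -25.3  30.9]
412 262 [35.4 13.3 32.1]
424 170 [-37.9  13.3  31.2]
455 268 [41.3 49.6 31.9]
462 162 [-43.9  41.2  30.5]
500 260 [34.7 86.4 31.9]
```

View pics/w5c.png

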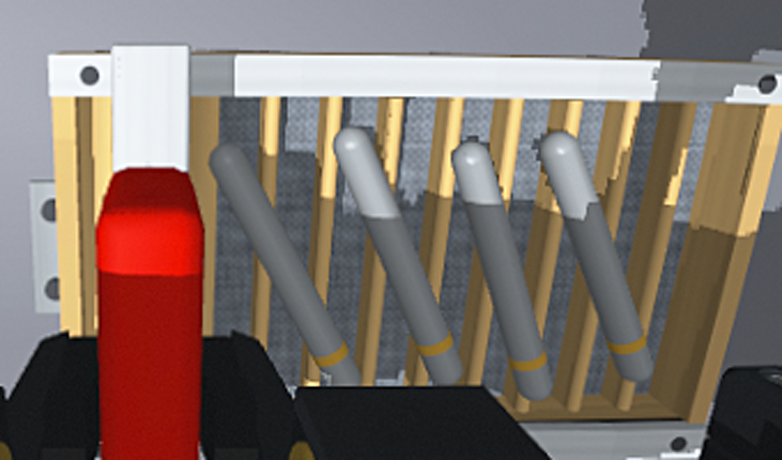

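The rake is within about 1 mm laterally and square to the tray. I'll come down close, then feel for the rims.

carry_out:
  targets:
    - {"turn": [0,0,0],"offset": [0.05,0,0.4],"claw": 1}
    - {"turn": [0,0,0],"offset": [0.05,0,0.8],"claw": 1}
    - {"turn": [0,0,0],"offset": [0.05,0,1.1],"claw": 1}
    - {"turn": [0,0,0],"offset": [0.05,0,1.3],"claw": 1}
    - {"turn": [0,0,0],"offset": [0.05,0,1.4],"claw": 1}
    - {"turn": [0,0,0],"offset": [0.05,0,1.4],"claw": 1}
    - {"turn": [0,0,0],"offset": [0.05,0,1.4],"claw": 1}
    - {"turn": [0,0,0],"offset": [0.05,0,1.4],"claw": 1}

```text
time: 7.03
position: [518.0, 93.5, 63.9]
tcp_rot: [-0.006, 1.0, -0.0, 0.0]
force: [1.0, -0.7, -2.0]
gripper_width: 22.1
```

carry_out:
  targets:
    - {"turn": [0,0,0],"offset": [0,0,0],"claw": 1}

```text
time: 7.12
position: [518.1, 93.5, 64.0]
tcp_rot: [-0.006, 1.0, 0.0, 0.0]
force: [-0.7, 0.4, -3.0]
gripper_width: 21.6
```

carry_out:
  targets:
    - {"turn": [0,0,0],"offset": [0,0,0.05],"claw": 1}

```text
time: 7.2
position: [518.2, 93.5, 63.6]
tcp_rot: [-0.006, 1.0, 0.0, 0.0]
force: [-0.3, -0.1, -2.7]
gripper_width: 21.7
```

carry_out:
  targets:
    - {"turn": [0,0,0],"offset": [0,0,0.05],"claw": 1}

```text
time: 7.28
position: [518.0, 93.5, 62.9]
tcp_rot: [-0.006, 1.0, 0.0, 0.0]
force: [-0.1, 0.7, -3.0]
gripper_width: 21.6
```

Run:
```python
from h import *
cmd_apply([0.05,0,1.5],[0,0,0])
s=telemetry.read_state(); print(s['position'],s['force'],s['torque'],s['gripper_width'],s['tcp_rot'])
```

```text
cmd now [517.87  93.45  62.81] yaw -179.37
[518.03752065  93.48332377  62.94891261] [-0.11448373  0.6591711  -3.03459874] [0.03861004 0.05184077 0.01244645] 21.61111077867564 [-5.51717614e-03  9.99984765e-01  1.59212237e-05  1.73574871e-04]
```

carry_out:
  targets:
    - {"turn": [0,0,0],"offset": [0,0,0.03],"claw": 1}

```text
time: 7.37
position: [517.9, 93.5, 62.5]
tcp_rot: [-0.006, 1.0, -0.0, 0.0]
force: [0.8, 0.5, -2.9]
gripper_width: 21.5
```

carry_out:
  targets:
    - {"turn": [0,0,0],"offset": [0,0,0.03],"claw": 1}

```text
time: 7.45
position: [517.9, 93.5, 62.2]
tcp_rot: [-0.006, 1.0, -0.0, 0.0]
force: [0.4, 0.6, -2.7]
gripper_width: 21.8
```

carry_out:
  targets:
    - {"turn": [0,0,0],"offset": [0,0,0.03],"claw": 1}

```text
time: 7.53
position: [517.9, 93.5, 61.9]
tcp_rot: [-0.006, 1.0, -0.0, -0.0]
force: [-0.3, 0.6, -3.2]
gripper_width: 21.7
```

carry_out:
  targets:
    - {"turn": [0,0,0],"offset": [0,0,0.03],"claw": 1}

```text
time: 7.62
position: [517.9, 93.5, 61.6]
tcp_rot: [-0.006, 1.0, 0.0, 0.0]
force: [-1.0, 0.5, -2.1]
gripper_width: 21.9
```

carry_out:
  targets:
    - {"turn": [0,0,0],"offset": [0,0,0.02],"claw": 1}

```text
time: 7.7
position: [517.9, 93.5, 61.5]
tcp_rot: [-0.006, 1.0, -0.0, -0.0]
force: [-0.4, -0.0, -1.4]
gripper_width: 21.7
```

carry_out:
  targets:
    - {"turn": [0,0,0],"offset": [0,0,0.02],"claw": 1}

```text
time: 7.78
position: [517.9, 93.5, 61.4]
tcp_rot: [-0.006, 1.0, -0.0, -0.0]
force: [-1.7, 0.0, 0.1]
gripper_width: 21.8
```

Run:
```python
from h import *
cmd_apply([0,0,.16],[0,0,0])
s=telemetry.read_state(); print(s['position'],s['force'],s['torque'])
```

```text
cmd now [517.87  93.45  61.21] yaw -179.37
[517.91188821  93.46984767  61.43655633] [-1.74924158  0.0032925   0.10823255] [-0.03427845  0.22708829 -0.02741298]
```

carry_out:
  targets:
    - {"turn": [0,0,0],"offset": [0,0,0.02],"claw": 1}

```text
time: 7.87
position: [517.9, 93.5, 61.4]
tcp_rot: [-0.006, 1.0, -0.0, -0.0]
force: [-1.1, 0.1, 1.8]
gripper_width: 21.9
```

Run:
```python
from h import *
cmd_apply([0,0,.02],[0,0,0])
s=telemetry.read_state(); print(s['position'],s['force'],s['torque'],R.from_quat(s['tcp_rot']).as_matrix()[:,2])
```

```text
cmd now [517.87  93.45  61.01] yaw -179.37
[517.92001321  93.50424295  61.3933114 ] [-1.10606176  0.13526838  1.77406127] [-0.04646517  0.32246493 -0.02267613] [-2.07846369e-05 -2.30299124e-05 -1.00000000e+00]
```

The vertical load is about 4.7 N, but the moment (+0.32 N m about y) shows all of it on the near (-x) shoulder. I'll roll slightly to bring the far shoulder down.

carry_out:
  targets:
    - {"turn": [0,0.2,0],"offset": [0,0,0],"claw": 1}

```text
time: 7.95
position: [517.9, 93.5, 61.4]
tcp_rot: [-0.006, 1.0, 0.0, -0.002]
force: [-2.3, -0.4, 1.3]
gripper_width: 21.6
```

```bash
cat > st.py <<'E'
from h import *
import sys
a=[float(x) for x in sys.argv[1:]]
if a: cmd_apply(a[:3],a[3:])
s=telemetry.read_state(); f=s['force'];t=s['torque']; N=f[2]+2.9
print(round(s['time'],2),s['position'].round(2),'F',f.round(2),'T',t.round(3),'N',N.round(2),'near/far approx',((N+t[1]/.064)/2).round(1),((N-t[1]/.064)/2).round(1), 'roll',np.degrees(R.from_quat(s['tcp_rot']).as_matrix()[:,2]).round(2),s['gripper_width'].round(1))
E
python3 st.py 0 0 0 0 .2 0
```

```text
cmd now [517.87  93.45  61.01] yaw -179.37Traceback (most recent call last):
  File "st.py", line 6, in <module>
    print(round(s['time'],2),s['position'].round(2),'F',f.round(2),'T',t.round(3),'N',N.round(2),'near/far approx',((N+t[1]/.064)/2).round(1),((N-t[1]/.064)/2).round(1), 'roll',np.degrees(R.from_quat(s['tcp_rot']).as_matrix()[:,2]).round(2),s['gripper_width'].round(1))
                                                                                                                                                                                                                                                 ^^^^^^^^^^^^^^^^^^^^^^^^
AttributeError: 'float' object has no attribute 'round'
```

carry_out:
  targets:
    - {"turn": [0,0.2,0],"offset": [0,0,0],"claw": 1}

```text
time: 8.03
position: [517.8, 93.5, 61.4]
tcp_rot: [-0.006, 1.0, -0.0, -0.004]
force: [-2.4, 0.0, 2.6]
gripper_width: 21.4
```

```bash
python3 st.py 0 0 0 0 .2 0
```

```text
cmd now [517.87  93.45  61.01] yaw -179.37Traceback (most recent call last):
  File "st.py", line 6, in <module>
    print(round(s['time'],2),s['position'].round(2),'F',f.round(2),'T',t.round(3),'N',N.round(2),'near/far approx',((N+t[1]/.064)/2).round(1),((N-t[1]/.064)/2).round(1), 'roll',np.degrees(R.from_quat(s['tcp_rot']).as_matrix()[:,2]).round(2),s['gripper_width'].round(1))
                                                                                                                                                                                                                                                 ^^^^^^^^^^^^^^^^^^^^^^^^
AttributeError: 'float' object has no attribute 'round'
```

```bash
sed -i "s/,s\['gripper_width'\].round(1)//" st.py; python3 st.py
```

```text
8.03 [517.83  93.51  61.38] F [-2.38  0.03  2.61] T [-0.105  0.343 -0.006] N 5.51 near/far approx 5.4 0.1 roll [ -0.42  -0.   -57.29]
```

carry_out:
  targets:
    - {"turn": [0,0.2,0],"offset": [0,0,0],"claw": 1}

```text
time: 8.12
position: [517.8, 93.5, 61.4]
tcp_rot: [-0.006, 1.0, 0.0, -0.006]
force: [-3.6, 0.7, 4.5]
gripper_width: 21.8
```

```bash
sed -i "s/t\[1\]\/.064/(t[1]+.027*f[0])\/.064/g" st.py; python3 st.py 0 0 0 0 .2 0
```

```text
cmd now [517.87  93.45  61.01] yaw -179.37
8.12 [517.79  93.52  61.39] F [-3.58  0.67  4.52] T [-0.042  0.35   0.024] N 7.42 near/far approx 5.7 1.7 roll [ -0.63  -0.   -57.29]
```

carry_out:
  targets:
    - {"turn": [0,0.2,0],"offset": [0,0,0],"claw": 1}

```text
time: 8.2
position: [517.8, 93.5, 61.4]
tcp_rot: [-0.006, 1.0, -0.0, -0.007]
force: [-5.1, 0.5, 5.1]
gripper_width: 21.5
```

```bash
python3 st.py 0 0 0 0 .2 0
```

```text
cmd now [517.87  93.45  61.01] yaw -179.37
8.2 [517.79  93.53  61.42] F [-5.05  0.5   5.11] T [-0.026  0.491  0.042] N 8.01 near/far approx 6.8 1.2 roll [-8.300e-01 -1.000e-02 -5.729e+01]
```

carry_out:
  targets:
    - {"turn": [0,0,0],"offset": [0.05,0,0],"claw": 1}

```text
time: 8.28
position: [517.7, 93.5, 61.4]
tcp_rot: [-0.006, 1.0, -0.0, -0.007]
force: [-1.8, -0.3, 3.8]
gripper_width: 21.6
```

```bash
python3 st.py 0.05 0 0 0 0 0
```

```text
cmd now [517.37  93.45  61.01] yaw -179.37
8.28 [517.71  93.5   61.43] F [-1.8  -0.29  3.79] T [0.024 0.115 0.019] N 6.69 near/far approx 3.9 2.8 roll [ -0.79  -0.   -57.29]
```

carry_out:
  targets:
    - {"turn": [0,0,0],"offset": [0.05,0,0],"claw": 1}

```text
time: 8.37
position: [517.6, 93.5, 61.4]
tcp_rot: [-0.006, 1.0, 0.0, -0.006]
force: [-0.4, 0.2, 2.1]
gripper_width: 21.9
```

```bash
python3 st.py 0.05 0 0 0 0 0
```

```text
cmd now [516.87  93.44  61.02] yaw -179.37
8.37 [517.62  93.49  61.37] F [-0.45  0.18  2.06] T [-0.101 -0.117  0.   ] N 4.96 near/far approx 1.5 3.5 roll [ -0.71  -0.   -57.29]
```

carry_out:
  targets:
    - {"turn": [0,0,0],"offset": [0,0,0],"claw": 1}
    - {"turn": [0,0,0],"offset": [0,0,0],"claw": 1}

```text
time: 8.53
position: [517.7, 93.5, 61.4]
tcp_rot: [-0.006, 1.0, 0.0, -0.006]
force: [-1.7, -0.2, 3.1]
gripper_width: 22.1
```

```bash
python3 st.py
```

```text
8.53 [517.66  93.5   61.38] F [-1.71 -0.15  3.14] T [-0.026 -0.061 -0.059] N 6.04 near/far approx 2.2 3.9 roll [ -0.7   -0.   -57.29]
```

Both shoulders are now loaded (about 2 N and 4 N). I'll start combing along +y in short calls, checking the force after each.

carry_out:
  targets:
    - {"turn": [0,0,0],"offset": [0,0.3,0.005],"claw": 1}
    - {"turn": [0,0,0],"offset": [0,0.6,0.01],"claw": 1}

```text
time: 8.7
position: [517.8, 98.7, 61.3]
tcp_rot: [-0.005, 1.0, -0.001, -0.006]
force: [0.9, -4.6, 3.8]
gripper_width: 21.6
```

```bash
cat >> st.py <<'E'
d=s['position'][:2]-[517.3,180]; print('tray y',round(d[1],1))
E
python3 st.py 0 .6 .01 0 0 0
```

```text
cmd now [516.8   99.44  60.92] yaw -179.37
8.7 [517.79  98.71  61.34] F [ 0.87 -4.65  3.79] T [-0.955 -0.265 -0.201] N 6.69 near/far approx 1.5 5.2 roll [ -0.69  -0.09 -57.29]
tray y -81.3
```

carry_out:
  targets:
    - {"turn": [0,0,0],"offset": [0,0.3,0.01],"claw": 1}
    - {"turn": [0,0,0],"offset": [0,0.6,0.02],"claw": 1}

```text
time: 8.87
position: [517.7, 105.0, 61.3]
tcp_rot: [-0.006, 1.0, -0.001, -0.006]
force: [-0.8, -5.3, 5.4]
gripper_width: 21.5
```

```bash
python3 st.py 0 .6 .02 0 0 0
```

```text
cmd now [516.73 105.44  60.72] yaw -179.37
8.87 [517.68 105.03  61.27] F [-0.81 -5.28  5.43] T [-1.185 -0.3   -0.167] N 8.33 near/far approx 1.7 6.7 roll [ -0.7   -0.08 -57.29]
tray y -75.0
```

The moment reference looks to sit about 0.2 m above the head, since drag alone explains T_x. That means the load is biased to the far shoulder, so I'll undo half the roll and re-estimate.

carry_out:
  targets:
    - {"turn": [0,-0.2,0],"offset": [0,0.2,0],"claw": 1}
    - {"turn": [0,-0.4,0],"offset": [0,0.4,0],"claw": 1}

```text
time: 9.03
position: [517.7, 109.1, 61.3]
tcp_rot: [-0.006, 1.0, -0.001, -0.003]
force: [0.9, -5.7, 4.7]
gripper_width: 21.6
```

```bash
cat > st.py <<'E'
from h import *
import sys
a=[float(x) for x in sys.argv[1:]]
if len(a)>=6: cmd_apply(a[:3],a[3:6])
n=int(a[6]) if len(a)>6 else (int(a[0]) if len(a)==1 else 0)
S=[telemetry.read_state()]
for i in range(n): capture('wrist'); S.append(telemetry.read_state())
H=.2
def line(s):
    f=s['force'];t=s['torque']; N=f[2]+2.9; M=(t[1]+H*f[0])/.064
    return N,(N+M)/2,(N-M)/2
L=np.array([line(s) for s in S]); f=np.mean([s['force'] for s in S],0); t=np.mean([s['torque'] for s in S],0)
s=S[-1]; d=s['position'][:2]-[517.3,180]
print(round(s['time'],2),s['position'].round(2),'trayy',round(d[1],1),'F',f.round(2),'T',t.round(3),'N near far',L.mean(0).round(1),'each',L[:,1].round(1).tolist() if n else '','roll/pitch',np.degrees(R.from_quat(s['tcp_rot']).as_matrix()[:2,2]).round(2))
E
python3 st.py 0 .4 0 0 -.4 0 3
```

```text
cmd now [516.69 109.44  60.72] yaw -179.37
9.18 [517.64 109.41  61.29] trayy -70.6 F [ 0.79 -4.79  4.55] T [-1.038 -0.271 -0.072] N near far [7.5 2.8 4.6] each [3.5, 2.9, 2.3, 2.7] roll/pitch [-0.29 -0.04]
```

carry_out:
  targets:
    - {"turn": [0,0,0],"offset": [0,0.3,0.005],"claw": 1}
    - {"turn": [0,0,0],"offset": [0,0.6,0.01],"claw": 1}

```text
time: 9.35
position: [517.3, 114.7, 61.2]
tcp_rot: [-0.006, 1.0, -0.001, -0.003]
force: [-0.9, -6.1, 6.7]
gripper_width: 21.6
```

```bash
python3 st.py 0 .6 .01 0 0 0
```

```text
cmd now [516.62 115.44  60.62] yaw -179.37
9.35 [517.34 114.71  61.2 ] trayy -65.3 F [-0.85 -6.06  6.69] T [-1.447 -0.13  -0.073] N near far [9.6 2.4 7.1] each  roll/pitch [-0.34 -0.1 ]
```

carry_out:
  targets:
    - {"turn": [0,0,0],"offset": [0,0.3,0.005],"claw": 1}
    - {"turn": [0,0,0],"offset": [0,0.6,0.01],"claw": 1}

```text
time: 9.52
position: [517.2, 120.6, 61.2]
tcp_rot: [-0.006, 1.0, -0.001, -0.003]
force: [0.1, -7.5, 7.0]
gripper_width: 21.7
```

```bash
python3 st.py 0 .6 .01 0 0 0
```

```text
cmd now [516.55 121.44  60.52] yaw -179.37
9.52 [517.2  120.64  61.16] trayy -59.4 F [ 0.12 -7.52  7.05] T [-1.583 -0.085 -0.134] N near far [9.9 4.5 5.5] each  roll/pitch [-0.35 -0.11]
```

carry_out:
  targets:
    - {"turn": [0,0,0],"offset": [0,0.3,0],"claw": 1}
    - {"turn": [0,0,0],"offset": [0,0.6,0],"claw": 1}

```text
time: 9.68
position: [517.1, 126.8, 61.1]
tcp_rot: [-0.006, 1.0, -0.001, -0.003]
force: [-0.0, -5.1, 5.9]
gripper_width: 21.7
```

```bash
python3 st.py 0 .6 0 0 0 0 1
```

```text
cmd now [516.49 127.44  60.52] yaw -179.37
9.73 [517.07 127.51  61.03] trayy -52.5 F [ 0.11 -5.01  5.82] T [-1.142 -0.144 -0.041] N near far [8.7 3.4 5.3] each [3.3, 3.5] roll/pitch [-0.35 -0.04]
```

carry_out:
  targets:
    - {"turn": [0,0,0],"offset": [0,0.3,0],"claw": 1}
    - {"turn": [0,0,0],"offset": [0,0.6,0],"claw": 1}

```text
time: 9.9
position: [516.8, 133.3, 60.8]
tcp_rot: [-0.006, 1.0, -0.0, -0.003]
force: [0.5, -4.5, 4.8]
gripper_width: 21.9
```

```bash
python3 st.py 0 .6 0 0 0 0 1
```

```text
cmd now [516.42 133.44  60.52] yaw -179.37
9.95 [516.69 133.89  60.7 ] trayy -46.1 F [ 0.7  -3.81  4.74] T [-0.939 -0.214 -0.042] N near far [7.6 3.2 4.4] each [3.3, 3.2] roll/pitch [-0.38  0.  ]
```

carry_out:
  targets:
    - {"turn": [0,0,0],"offset": [0,0.3,0.015],"claw": 1}
    - {"turn": [0,0,0],"offset": [0,0.6,0.03],"claw": 1}

```text
time: 10.12
position: [516.6, 139.3, 60.4]
tcp_rot: [-0.006, 1.0, -0.0, -0.003]
force: [0.3, -5.2, 5.2]
gripper_width: 21.8
```

```bash
python3 st.py 0 .6 .03 0 0 0 1
```

```text
cmd now [516.35 139.44  60.22] yaw -179.37
10.17 [516.51 139.84  60.35] trayy -40.2 F [ 0.03 -4.59  5.01] T [-0.989 -0.245 -0.084] N near far [7.9 2.1 5.8] each [2.5, 1.7] roll/pitch [-0.39 -0.  ]
```

carry_out:
  targets:
    - {"turn": [0,0,0],"offset": [0,0.3,0.02],"claw": 1}
    - {"turn": [0,0,0],"offset": [0,0.6,0.04],"claw": 1}

```text
time: 10.33
position: [516.4, 145.2, 60.0]
tcp_rot: [-0.006, 1.0, -0.0, -0.003]
force: [0.8, -5.4, 5.8]
gripper_width: 21.8
```

```bash
python3 st.py 0 .6 .04 0 0 0 1
```

```text
cmd now [516.28 145.44  59.82] yaw -179.37
10.38 [516.42 145.79  59.98] trayy -34.2 F [ 0.3 -4.5  5.6] T [-1.06  -0.164 -0.056] N near far [8.5 3.4 5.1] each [4.3, 2.6] roll/pitch [-0.39 -0.01]
```

carry_out:
  targets:
    - {"turn": [0,0,0],"offset": [0,0.3,0.02],"claw": 1}
    - {"turn": [0,-0.1,0],"offset": [0,0.6,0.035],"claw": 1}

```text
time: 10.55
position: [516.4, 151.1, 59.7]
tcp_rot: [-0.006, 1.0, -0.001, -0.003]
force: [-1.1, -5.1, 5.6]
gripper_width: 22.0
```

```bash
python3 st.py 0 .6 .035 0 -.1 0 1
```

```text
cmd now [516.22 151.44  59.47] yaw -179.37
10.6 [516.35 151.67  59.66] trayy -28.3 F [-0.29 -4.69  5.78] T [-1.124 -0.14  -0.051] N near far [8.7 2.8 5.9] each [1.7, 3.9] roll/pitch [-0.29 -0.02]
```

carry_out:
  targets:
    - {"turn": [0,0,0],"offset": [0,0.3,0.015],"claw": 1}
    - {"turn": [0,0,0],"offset": [0,0.6,0.03],"claw": 1}

```text
time: 10.77
position: [516.2, 157.1, 59.3]
tcp_rot: [-0.006, 1.0, -0.001, -0.003]
force: [-0.6, -6.5, 6.1]
gripper_width: 22.0
```

```bash
python3 st.py 0 .6 .03 0 0 0 1
python3 - <<'E'
from h import *
snap('wrist','w6')
E
```

```text
cmd now [516.15 157.44  59.17] yaw -179.37
10.82 [516.15 157.65  59.34] trayy -22.3 F [-0.36 -5.04  5.64] T [-1.179 -0.088 -0.047] N near far [8.5 3.  5.5] each [3.3, 2.8] roll/pitch [-0.31 -0.03]
```

View pics/w6.png

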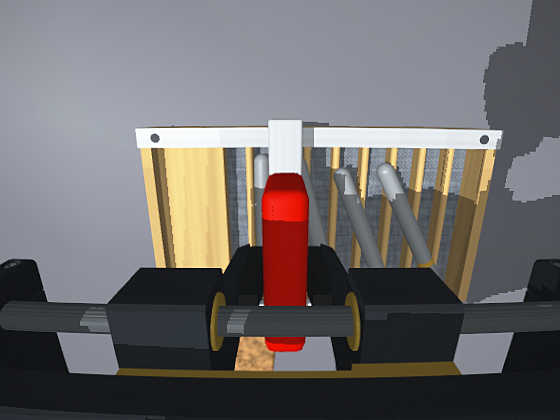

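One pin is already down in a groove behind the rake, at (262,160). I'll carry on.

carry_out:
  targets:
    - {"turn": [0,0,0],"offset": [0,0.3,0.012],"claw": 1}
    - {"turn": [0,-0.1,0],"offset": [0,0.6,0.025],"claw": 1}

```text
time: 11.03
position: [516.0, 163.1, 59.2]
tcp_rot: [-0.006, 1.0, -0.0, -0.002]
force: [-0.5, -6.0, 8.0]
gripper_width: 21.9
```

```bash
python3 st.py 0 .6 .025 0 -.1 0 1
```

```text
cmd now [516.08 163.44  58.92] yaw -179.37
11.08 [516.01 163.7   59.2 ] trayy -16.3 F [-0.41 -4.56  7.18] T [-1.04  0.02 -0.07] N near far [10.1  4.6  5.5] each [4.7, 4.4] roll/pitch [-0.21 -0.02]
```

carry_out:
  targets:
    - {"turn": [0,0,0],"offset": [0,0.3,0.01],"claw": 1}
    - {"turn": [0,0,0],"offset": [0,0.6,0.02],"claw": 1}

```text
time: 11.25
position: [515.8, 169.4, 58.7]
tcp_rot: [-0.006, 1.0, -0.0, -0.002]
force: [0.3, -5.7, 5.1]
gripper_width: 21.6
```

```bash
python3 st.py 0 .6 .02 0 0 0 1
```

```text
cmd now [516.01 169.44  58.72] yaw -179.37
11.3 [515.78 169.89  58.7 ] trayy -10.1 F [-0.1  -4.22  5.56] T [-1.    -0.069 -0.051] N near far [8.5 3.5 4.9] each [3.6, 3.5] roll/pitch [-0.23 -0.  ]
```

carry_out:
  targets:
    - {"turn": [0,0,0],"offset": [0,0.3,0.01],"claw": 1}
    - {"turn": [0,0,0],"offset": [0,0.6,0.015],"claw": 1}

```text
time: 11.47
position: [515.7, 175.0, 58.6]
tcp_rot: [-0.006, 1.0, -0.001, -0.002]
force: [0.6, -6.9, 5.9]
gripper_width: 21.7
```

```bash
python3 st.py 0 .6 .015 0 0 0 1
```

```text
cmd now [515.95 175.44  58.57] yaw -179.37
11.52 [515.77 175.48  58.61] trayy -4.5 F [-0.22 -6.07  5.62] T [-1.256 -0.081 -0.124] N near far [8.5 3.3 5.2] each [4.7, 1.9] roll/pitch [-0.23 -0.05]
```

carry_out:
  targets:
    - {"turn": [0,0,0],"offset": [0,0.3,0.005],"claw": 1}
    - {"turn": [0,0,0],"offset": [0,0.6,0.01],"claw": 1}

```text
time: 11.68
position: [515.8, 180.8, 58.6]
tcp_rot: [-0.006, 1.0, -0.001, -0.002]
force: [-1.0, -6.5, 6.6]
gripper_width: 21.9
```

```bash
python3 st.py 0 .6 .01 0 0 0 1
```

```text
cmd now [515.88 181.44  58.47] yaw -179.37
11.73 [515.78 181.35  58.59] trayy 1.4 F [-0.88 -6.21  6.38] T [-1.287 -0.063 -0.074] N near far [9.3 2.8 6.5] each [2.7, 2.9] roll/pitch [-0.23 -0.05]
```

carry_out:
  targets:
    - {"turn": [0,0,0],"offset": [0,0.3,0],"claw": 1}
    - {"turn": [0,0,0],"offset": [0,0.6,0],"claw": 1}

```text
time: 11.9
position: [515.7, 186.8, 58.6]
tcp_rot: [-0.006, 1.0, -0.001, -0.002]
force: [-0.0, -6.2, 7.1]
gripper_width: 21.6
```

```bash
python3 st.py 0 .6 0 0 0 0 1
```

```text
cmd now [515.81 187.44  58.47] yaw -179.37
11.95 [515.76 187.36  58.65] trayy 7.4 F [ 0.04 -6.21  6.97] T [-1.309 -0.07  -0.062] N near far [9.9 4.4 5.4] each [4.7, 4.2] roll/pitch [-0.22 -0.05]
```

carry_out:
  targets:
    - {"turn": [0,0,0],"offset": [0,0.3,0],"claw": 1}
    - {"turn": [0,0,0],"offset": [0,0.6,0],"claw": 1}

```text
time: 12.12
position: [515.7, 192.6, 58.6]
tcp_rot: [-0.006, 1.0, -0.001, -0.002]
force: [-0.4, -8.4, 7.5]
gripper_width: 21.6
```

```bash
python3 st.py 0 .6 0 0 0 0 1
```

```text
cmd now [515.75 193.44  58.47] yaw -179.37
12.17 [515.69 193.15  58.72] trayy 13.1 F [-0.43 -7.21  7.62] T [-1.488 -0.095 -0.068] N near far [10.5  3.8  6.7] each [3.8, 3.9] roll/pitch [-0.22 -0.07]
```

carry_out:
  targets:
    - {"turn": [0,0,0],"offset": [0,0.3,-0.015],"claw": 1}
    - {"turn": [0,-0.1,0],"offset": [0,0.6,-0.03],"claw": 1}

```text
time: 12.33
position: [515.6, 198.6, 58.9]
tcp_rot: [-0.006, 1.0, -0.001, -0.001]
force: [-0.6, -7.3, 7.5]
gripper_width: 22.2
```

```bash
python3 st.py 0 .6 -.03 0 -.1 0 1
```

```text
cmd now [515.68 199.43  58.77] yaw -179.37
12.38 [515.55 199.23  58.97] trayy 19.2 F [-0.05 -6.78  6.96] T [-1.339 -0.049 -0.058] N near far [9.9 4.5 5.4] each [3.8, 5.1] roll/pitch [-0.12 -0.06]
```

carry_out:
  targets:
    - {"turn": [0,0,0],"offset": [0,0.3,-0.01],"claw": 1}
    - {"turn": [0,0,0],"offset": [0,0.6,-0.02],"claw": 1}

```text
time: 12.55
position: [515.3, 204.8, 59.3]
tcp_rot: [-0.006, 1.0, -0.001, -0.001]
force: [-0.8, -6.6, 6.8]
gripper_width: 21.8
```

```bash
python3 st.py 0 .6 -.02 0 0 0
python3 - <<'E'
from h import *
snap('wrist','w7')
E
python3 st.py
```

```text
cmd now [515.62 205.43  58.97] yaw -179.37
12.55 [515.34 204.85  59.32] trayy 24.8 F [-0.83 -6.56  6.84] T [-1.261  0.02  -0.059] N near far [9.7 3.7 6. ] each  roll/pitch [-0.15 -0.08]
12.6 [515.27 205.51  59.23] trayy 25.5 F [-0.69 -4.65  7.53] T [-0.982  0.048 -0.119] N near far [10.4  4.5  5.9] each  roll/pitch [-0.15 -0.04]
```

View pics/w7.png

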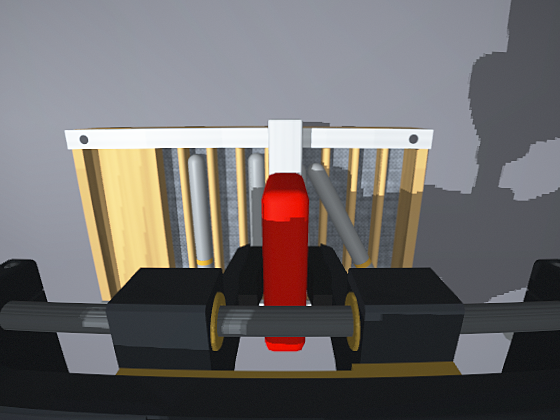

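Two pins are down behind the rake at (197,205) and (256,200), and one askew pin is ahead at (340,215). I'll continue and ease upward with the rising rim.

carry_out:
  targets:
    - {"turn": [0,0,0],"offset": [0,0.3,-0.025],"claw": 1}
    - {"turn": [0,0,0],"offset": [0,0.6,-0.05],"claw": 1}

```text
time: 12.77
position: [515.1, 210.8, 59.4]
tcp_rot: [-0.006, 1.0, -0.001, -0.001]
force: [0.3, -6.2, 5.5]
gripper_width: 22.0
```

```bash
python3 st.py 0 .6 -.05 0 0 0 1
```

```text
cmd now [515.55 211.43  59.47] yaw -179.37
12.82 [515.17 211.4   59.43] trayy 31.4 F [-0.02 -5.47  5.1 ] T [-1.196 -0.041 -0.019] N near far [8.  3.7 4.4] each [4.3, 3.0] roll/pitch [-0.15 -0.05]
```

carry_out:
  targets:
    - {"turn": [0,0,0],"offset": [0,0.3,-0.015],"claw": 1}
    - {"turn": [0,0,0],"offset": [0,0.6,-0.035],"claw": 1}

```text
time: 12.98
position: [515.0, 216.7, 59.6]
tcp_rot: [-0.006, 1.0, -0.001, -0.001]
force: [0.1, -5.9, 4.8]
gripper_width: 22.0
```

```bash
python3 st.py 0 .6 -.035 0 0 0 1
```

```text
cmd now [515.49 217.43  59.82] yaw -179.37
13.03 [515.02 217.4   59.67] trayy 37.4 F [ 0.19 -5.12  4.76] T [-1.105 -0.068 -0.047] N near far [7.7 3.6 4.1] each [3.6, 3.6] roll/pitch [-0.16 -0.05]
```

carry_out:
  targets:
    - {"turn": [0,0,0],"offset": [0,0.3,-0.015],"claw": 1}
    - {"turn": [0,0,0],"offset": [0,0.6,-0.03],"claw": 1}

```text
time: 13.2
position: [514.9, 222.8, 59.9]
tcp_rot: [-0.006, 1.0, -0.001, -0.002]
force: [0.4, -6.5, 5.7]
gripper_width: 21.4
```

```bash
python3 st.py 0 .6 -.03 0 0 0 1
```

```text
cmd now [515.42 223.43  60.12] yaw -179.37
13.25 [514.9  223.43  59.9 ] trayy 43.4 F [-0.07 -5.88  5.14] T [-1.089 -0.066 -0.075] N near far [8.  3.4 4.7] each [4.4, 2.4] roll/pitch [-0.17 -0.04]
```

carry_out:
  targets:
    - {"turn": [0,0,0],"offset": [0,0.3,-0.012],"claw": 1}
    - {"turn": [0,0,0],"offset": [-0.02,0.6,-0.025],"claw": 1}

```text
time: 13.42
position: [514.8, 228.7, 60.1]
tcp_rot: [-0.006, 1.0, -0.001, -0.002]
force: [0.5, -5.9, 5.7]
gripper_width: 21.6
```

```bash
python3 st.py -0.02 .6 -.025 0 0 0 1
```

```text
cmd now [515.55 229.44  60.37] yaw -179.37
13.47 [514.91 229.32  60.11] trayy 49.3 F [ 0.36 -5.74  5.25] T [-1.185 -0.023 -0.063] N near far [8.1 4.5 3.7] each [5.2, 3.7] roll/pitch [-0.19 -0.05]
```

carry_out:
  targets:
    - {"turn": [0,0,0],"offset": [0,0.3,-0.01],"claw": 1}
    - {"turn": [0,0,0],"offset": [-0.02,0.6,-0.025],"claw": 1}

```text
time: 13.63
position: [514.9, 234.7, 60.2]
tcp_rot: [-0.006, 1.0, -0.001, -0.002]
force: [0.7, -6.2, 5.9]
gripper_width: 21.8
```

```bash
python3 st.py -0.02 .6 -.025 0 0 0 1
```

```text
cmd now [515.69 235.44  60.62] yaw -179.37
13.68 [515.   235.31  60.31] trayy 55.3 F [ 0.37 -5.84  5.28] T [-1.131 -0.023 -0.078] N near far [8.2 4.5 3.7] each [5.2, 3.8] roll/pitch [-0.19 -0.06]
```

carry_out:
  targets:
    - {"turn": [0,0,0],"offset": [0,0.3,-0.01],"claw": 1}
    - {"turn": [0,0,0],"offset": [0,0.6,-0.025],"claw": 1}

```text
time: 13.85
position: [514.9, 240.8, 60.5]
tcp_rot: [-0.006, 1.0, -0.001, -0.002]
force: [0.3, -6.2, 5.1]
gripper_width: 21.8
```

```bash
python3 st.py 0 .6 -.025 0 0 0
python3 - <<'E'
from h import *
snap('wrist','w8')
E
python3 st.py
```

```text
cmd now [515.62 241.44  60.87] yaw -179.37
13.85 [514.91 240.77  60.48] trayy 60.8 F [ 0.26 -6.24  5.15] T [-1.122 -0.028 -0.07 ] N near far [8.  4.2 3.8] each  roll/pitch [-0.2  -0.09]
13.9 [514.93 241.43  60.51] trayy 61.4 F [-0.16 -4.83  4.68] T [-0.985 -0.012 -0.059] N near far [7.6 3.4 4.1] each  roll/pitch [-0.19 -0.04]
```

View pics/w8.png

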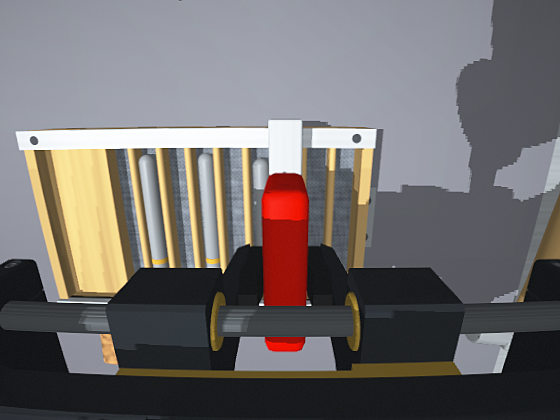

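Three pins are down behind, and the fourth is under or near the head. I'll finish the pass to about y = +88.

carry_out:
  targets:
    - {"turn": [0,0,0],"offset": [0,0.3,-0.01],"claw": 1}
    - {"turn": [0,0,0],"offset": [0,0.6,-0.02],"claw": 1}

```text
time: 14.07
position: [514.9, 246.8, 60.7]
tcp_rot: [-0.006, 1.0, -0.001, -0.002]
force: [0.3, -5.6, 5.6]
gripper_width: 21.7
```

```bash
python3 st.py 0 .6 -.02 0 0 0 1
```

```text
cmd now [515.56 247.44  61.07] yaw -179.37
14.12 [514.93 247.43  60.73] trayy 67.4 F [-0.39 -4.86  5.37] T [-1.049 -0.051 -0.083] N near far [8.3 3.1 5.1] each [4.2, 2.0] roll/pitch [-0.18 -0.04]
```

carry_out:
  targets:
    - {"turn": [0,0,0],"offset": [0,0.3,-0.01],"claw": 1}
    - {"turn": [0,0,0],"offset": [0,0.6,-0.015],"claw": 1}

```text
time: 14.28
position: [514.9, 252.9, 60.9]
tcp_rot: [-0.006, 1.0, -0.001, -0.002]
force: [-0.0, -5.8, 5.2]
gripper_width: 21.5
```

```bash
python3 st.py 0 .6 -.015 0 0 0 1
```

```text
cmd now [515.49 253.44  61.22] yaw -179.37
14.33 [514.95 253.57  60.92] trayy 73.6 F [-0.45 -5.26  4.86] T [-0.971 -0.066 -0.055] N near far [7.8 2.7 5.1] each [3.2, 2.2] roll/pitch [-0.17 -0.02]
```

carry_out:
  targets:
    - {"turn": [0,0,0],"offset": [0,0.3,-0.005],"claw": 1}
    - {"turn": [0,0,0],"offset": [0,0.6,-0.01],"claw": 1}

```text
time: 14.5
position: [514.9, 259.0, 60.9]
tcp_rot: [-0.006, 1.0, -0.0, -0.001]
force: [0.3, -5.2, 4.9]
gripper_width: 22.0
```

```bash
python3 st.py 0 .6 -.01 0 0 0 1
```

```text
cmd now [515.42 259.44  61.32] yaw -179.37
14.55 [514.91 259.65  60.96] trayy 79.7 F [-0.11 -4.72  4.5 ] T [-0.921 -0.015 -0.077] N near far [7.4 3.4 4. ] each [3.7, 3.2] roll/pitch [-0.16 -0.01]
```

carry_out:
  targets:
    - {"turn": [0,0,0],"offset": [0,0.3,0],"claw": 1}
    - {"turn": [0,0,0],"offset": [0,0.6,0],"claw": 1}

```text
time: 14.72
position: [514.9, 265.0, 61.0]
tcp_rot: [-0.006, 1.0, -0.0, -0.001]
force: [0.3, -4.9, 5.1]
gripper_width: 21.8
```

```bash
python3 st.py 0 .6 0 0 0 0 1
```

```text
cmd now [515.36 265.44  61.32] yaw -179.37
14.77 [514.93 265.58  61.03] trayy 85.6 F [ 0.47 -4.3   4.47] T [-1.009 -0.041 -0.026] N near far [7.4 4.1 3.3] each [4.1, 4.1] roll/pitch [-0.15 -0.01]
```

carry_out:
  targets:
    - {"turn": [0,0,0],"offset": [0,0.2,0],"claw": 1}
    - {"turn": [0,0,0],"offset": [0,0.3,0],"claw": 1}

```text
time: 14.93
position: [514.9, 268.2, 61.1]
tcp_rot: [-0.006, 1.0, -0.0, -0.001]
force: [0.2, -4.9, 4.1]
gripper_width: 22.1
```

```bash
python3 st.py 0 .3 0 0 0 0
python3 - <<'E'
from h import *
snap('wrist','w9')
im=cv2.imread('pics/w9.png'); cv2.imwrite('pics/w9c.png',cv2.resize(im[100:310,0:380],None,fx=2.1,fy=2.1,interpolation=cv2.INTER_CUBIC))
E
python3 st.py
```

```text
cmd now [515.33 268.44  61.32] yaw -179.37
14.93 [514.94 268.2   61.08] trayy 88.2 F [ 0.21 -4.89  4.11] T [-1.02  -0.074 -0.037] N near far [7.  3.3 3.8] each  roll/pitch [-0.15 -0.03]
14.98 [514.95 268.34  61.06] trayy 88.3 F [-0.44 -4.59  3.51] T [-0.891 -0.02  -0.091] N near far [6.4 2.4 4. ] each  roll/pitch [-0.14 -0.02]
```

View pics/w9c.png

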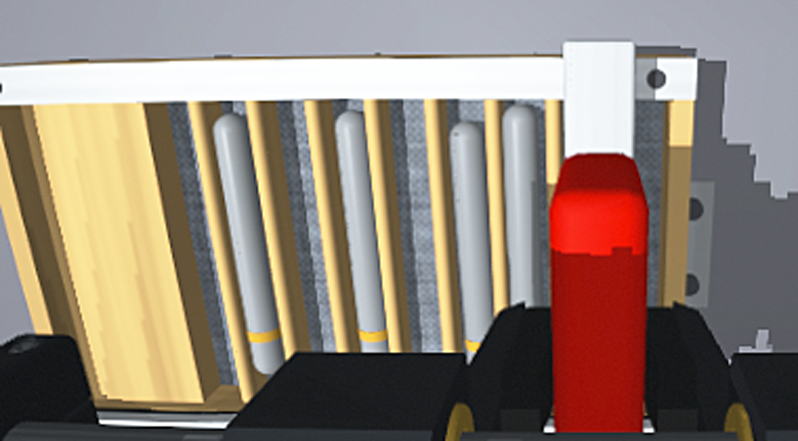

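All four pins are behind the rake and lie along grooves. I'll check their heights (tops should be at z ≈ 20).

Run:
```python
from h import *
I,W=cloud('wrist','w9')
c,s=np.cos(np.radians(.6)),np.sin(np.radians(.6))
T=W.copy(); T[...,:2]=(W[...,:2]-[517.3,180])@np.array([[c,-s],[s,c]])
for nm,a,b in [('p1',(230,120),(262,360)),('p2',(349,118),(372,340)),('p3',(464,130),(473,340)),('p4',(517,112),(522,290)),('ridge',(425,110),(450,340)),('rimnear',(300,80),(500,80)),('floor',(400,110),(415,200))]:
    print(nm,end=' ')
    for k in np.linspace(.03,.97,5):
        u=(a[0]+(b[0]-a[0])*k)/2.1; v=(a[1]+(b[1]-a[1])*k)/2.1+100
        print(np.nanmedian(T[int(v)-1:int(v)+2,int(u)-1:int(u)+2],axis=(0,1)).round(1),end=' ')
    print()
```

```text
p1 [-48.1 -36.9  18.5] [-28.4 -36.7  19.3] [ -7.8 -37.2  19.1] [ 14.  -38.5  19. ] [ 36.9 -38.8  19.1] 
p2 [-48.4   4.6  18.8] [-30.6   5.   19.5] [-12.    4.1  19.6] [ 7.   4.5 19.2] [27.6  3.6 19.2] 
p3 [-44.7  43.2  19.2] [-27.4  42.7  18.8] [-10.3  42.5  19.1] [ 8.7 42.1 18.7] [27.7 41.7 18.8] 
p4 [-50.8  60.7  18.8] [-37.2  60.3  19.4] [-22.4  60.5  19.1] [-7.3 60.  19.2] [ 8.6 60.1 19. ] 
ridge [-50.5  30.1  18.9] [-32.8  31.3  19.6] [-13.7  32.   20.3] [ 5.3 33.1 20.3] [26.9 32.9 20.4] 
rimnear [-63.8  -3.   31.3] [-63.7  12.3  31. ] [-63.6  26.9  32.2] [-63.6  41.   32.6] [-63.5  55.9  33.1] 
floor [-51.1  18.5   7.9] [-43.8  19.4   8.1] [-36.3  20.2   7.9] [-28.7  20.5   8.1] [-21.   21.2   7.7]
```

All four pins are level, with tops at about 19 mm against ridges reading 20.3 and the floor at 8 (about 1 mm depth bias). They are fully down. Lifting off and returning the rake to the cradle.

carry_out:
  targets:
    - {"turn": [0,0,0],"offset": [0,0,-0.3],"claw": 1}
    - {"turn": [0,-0.1,0],"offset": [0,0,-1.2],"claw": 1}
    - {"turn": [0,-0.1,0],"offset": [0,0,-3],"claw": 1}
    - {"turn": [0,-0.1,0],"offset": [0,0,-5],"claw": 1}
    - {"turn": [0,-0.1,0],"offset": [0,0,-6.5],"claw": 1}
    - {"turn": [0,-0.1,0],"offset": [0,0,-7],"claw": 1}
    - {"turn": [0,-0.1,0],"offset": [0,0,-7],"claw": 1}

```text
time: 15.57
position: [516.3, 269.5, 133.0]
tcp_rot: [-0.006, 1.0, 0.001, 0.001]
force: [0.1, -0.3, -2.5]
gripper_width: 21.4
```

```bash
python3 st.py 0 0 -7 0 -.1 0
python3 - <<'E'
from h import *
plan([560.49,-142.85,128],166.53)
plan([540,50,130],175)
E
```

```text
cmd now [515.45 268.44 131.32] yaw -179.37
15.57 [516.32 269.52 133.03] trayy 89.5 F [ 0.15 -0.34 -2.48] T [ 0.02  -0.033 -0.006] N near far [0.4 0.2 0.2] each  roll/pitch [0.16 0.13]
offset cm [ -4.05  -41.176   0.332] turn [-0.  -0.  14.1] dist 413.8
offset cm [ -2.214 -21.869   0.132] turn [-0.   -0.    5.63] dist 219.8
```

carry_out:
  targets:
    - {"turn": [0,0,0.5],"offset": [-0.2,-1.5,0],"claw": 1}
    - {"turn": [0,0,2],"offset": [-0.5,-5,0],"claw": 1}
    - {"turn": [0,0,3.5],"offset": [-0.9,-9,0],"claw": 1}
    - {"turn": [0,0,5],"offset": [-1.3,-13,0],"claw": 1}
    - {"turn": [0,0,6.5],"offset": [-1.7,-17,0],"claw": 1}
    - {"turn": [0,0,8],"offset": [-2.1,-21,0],"claw": 1}
    - {"turn": [0,0,9.5],"offset": [-2.5,-25,0],"claw": 1}
    - {"turn": [0,0,11],"offset": [-2.9,-29,0],"claw": 1}
    - {"turn": [0,0,12.3],"offset": [-3.3,-33,0],"claw": 1}
    - {"turn": [0,0,13.4],"offset": [-3.6,-36.6,0],"claw": 1}
    - {"turn": [0,0,14.1],"offset": [-3.9,-39.4,0],"claw": 1}
    - {"turn": [0,0,14.1],"offset": [-4.0,-40.8,0],"claw": 1}

```text
time: 16.57
position: [559.2, -142.1, 129.7]
tcp_rot: [0.119, 0.993, -0.0, -0.001]
force: [0.4, 0.9, -3.7]
gripper_width: 21.6
```

```bash
python3 st.py -4 -40.8 0 0 0 14.1
python3 - <<'E'
from h import *
plan([560.49,-142.85,85],166.53)
E
```

```text
cmd now [ 559.95 -139.1   131.32] yaw 166.53
16.57 [ 559.24 -142.07  129.73] trayy -322.1 F [ 0.43  0.9  -3.66] T [ 0.053 -0.067 -0.019] N near far [-0.8 -0.2 -0.5] each  roll/pitch [-0.09 -0.  ]
offset cm [-0.14  -0.352  4.632] turn [-0. -0.  0.] dist 46.5
```

carry_out:
  targets:
    - {"turn": [0,0,0],"offset": [-0.14,-0.35,0.5],"claw": 1}
    - {"turn": [0,0,0],"offset": [-0.14,-0.35,2],"claw": 1}
    - {"turn": [0,0,0],"offset": [-0.14,-0.35,3.3],"claw": 1}
    - {"turn": [0,0,0],"offset": [-0.14,-0.35,3.8],"claw": 1}
    - {"turn": [0,0,0],"offset": [-0.14,-0.35,3.8],"claw": 1}
    - {"turn": [0,0,0],"offset": [-0.14,-0.35,3.8],"claw": 1}

```text
time: 17.07
position: [559.8, -141.4, 92.3]
tcp_rot: [0.117, 0.993, 0.0, -0.001]
force: [0.2, 0.9, -3.1]
gripper_width: 21.2
```

```bash
python3 st.py -.14 -.35 3.8 0 0 0
python3 - <<'E'
from h import *
snap('wrist','w10'); 
im=cv2.imread('pics/w10.png'); cv2.imwrite('pics/w10c.png',cv2.resize(im[80:360,150:420],None,fx=2.1,fy=2.1,interpolation=cv2.INTER_CUBIC))
print(proj('wrist','w10',[560.5,-143,26]))
E
python3 st.py
```

```text
cmd now [ 560.5  -142.83   93.32] yaw 166.53
17.07 [ 559.79 -141.43   92.32] trayy -321.4 F [ 0.23  0.91 -3.1 ] T [ 0.005  0.014 -0.023] N near far [-0.2  0.4 -0.6] each  roll/pitch [-0.12  0.05]
[[284.14414872 213.30470203]]
17.12 [ 560.56 -141.83   93.21] trayy -321.8 F [-0.31 -1.01 -3.46] T [ 0.001  0.044 -0.001] N near far [-0.6 -0.4 -0.1] each  roll/pitch [-0.02  0.02]
```

View pics/w10c.png

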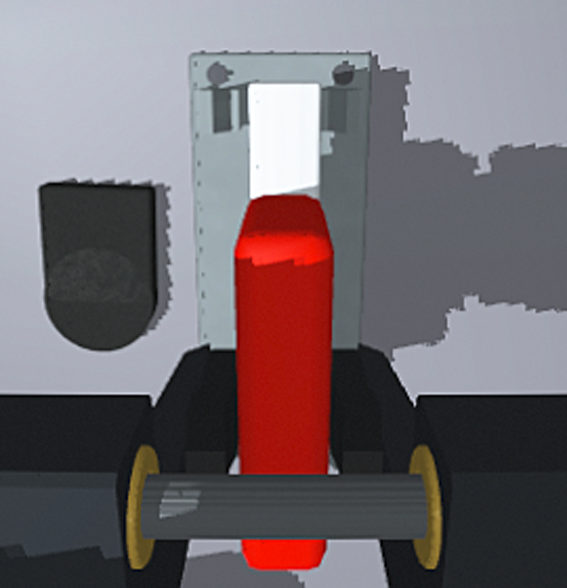

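The head is centred between the cheeks. Lowering in stages.

carry_out:
  targets:
    - {"turn": [0,0,0],"offset": [0,0,0.8],"claw": 1}
    - {"turn": [0,0,0],"offset": [0,0,1.6],"claw": 1}
    - {"turn": [0,0,0],"offset": [0,0,2.2],"claw": 1}
    - {"turn": [0,0,0],"offset": [0,0,2.2],"claw": 1}

```text
time: 17.45
position: [559.1, -142.3, 69.4]
tcp_rot: [0.117, 0.993, 0.0, -0.002]
force: [-0.8, 0.0, -3.6]
gripper_width: 21.8
```

carry_out:
  targets:
    - {"turn": [0,0,0],"offset": [0,0,0.5],"claw": 1}
    - {"turn": [0,0,0],"offset": [0,0,1.0],"claw": 1}
    - {"turn": [0,0,0],"offset": [0,0,1.5],"claw": 1}
    - {"turn": [0,0,0],"offset": [0,0,1.6],"claw": 1}
    - {"turn": [0,0,0],"offset": [0,0,1.6],"claw": 1}

```text
time: 17.87
position: [559.9, -142.7, 54.6]
tcp_rot: [0.117, 0.993, 0.0, -0.001]
force: [-0.2, 0.4, -3.0]
gripper_width: 21.6
```

```bash
python3 st.py 0 0 3.8 0 0 0
```

```text
cmd now [ 560.5  -142.83   55.32] yaw 166.53
17.87 [ 559.95 -142.71   54.57] trayy -322.7 F [-0.16  0.42 -2.97] T [-0.008 -0.038 -0.02 ] N near far [-0.1 -0.6  0.5] each  roll/pitch [-0.07  0.02]
```

carry_out:
  targets:
    - {"turn": [0,0,0],"offset": [0,0,0.1],"claw": 1}
    - {"turn": [0,0,0],"offset": [0,0,0.2],"claw": 1}

```text
time: 18.03
position: [560.8, -142.9, 53.6]
tcp_rot: [0.117, 0.993, -0.0, 0.0]
force: [-0.3, -0.8, -1.9]
gripper_width: 21.9
```

```bash
python3 st.py 0 0 .2 0 0 0 1
```

```text
cmd now [ 560.5  -142.83   53.32] yaw 166.53
18.08 [ 560.69 -142.87   53.36] trayy -322.9 F [ 0.07 -0.21 -2.34] T [ 0.025 -0.027 -0.02 ] N near far [0.6 0.2 0.4] each [-0.2, 0.5] roll/pitch [ 0.02 -0.01]
```

carry_out:
  targets:
    - {"turn": [0,0,0],"offset": [0,0,0.03],"claw": 1}
    - {"turn": [0,0,0],"offset": [0,0,0.06],"claw": 1}

```text
time: 18.25
position: [560.7, -142.9, 52.9]
tcp_rot: [0.117, 0.993, -0.0, 0.0]
force: [-0.3, 0.2, -2.9]
gripper_width: 21.5
```

```bash
python3 st.py 0 0 .06 0 0 0 1
```

```text
cmd now [ 560.5  -142.83   52.72] yaw 166.53
18.3 [ 560.61 -142.83   52.83] trayy -322.8 F [-0.16 -0.44 -3.37] T [ 0.015  0.017 -0.001] N near far [-0.5 -0.3 -0.1] each [-0.3, -0.4] roll/pitch [ 0.01 -0.  ]
```

carry_out:
  targets:
    - {"turn": [0,0,0],"offset": [0,0,0.02],"claw": 1}
    - {"turn": [0,0,0],"offset": [0,0,0.04],"claw": 1}

```text
time: 18.47
position: [560.6, -142.8, 52.7]
tcp_rot: [0.117, 0.993, -0.0, 0.0]
force: [-1.1, 0.5, 0.5]
gripper_width: 21.8
```

```bash
python3 st.py 0 0 .04 0 0 0 1
```

```text
cmd now [ 560.5  -142.83   52.32] yaw 166.53
18.52 [ 560.65 -142.83   52.7 ] trayy -322.8 F [-0.99  0.55  0.31] T [0.059 0.166 0.04 ] N near far [3.2 1.3 1.9] each [1.3, 1.4] roll/pitch [ 0.01 -0.  ]
```

carry_out:
  targets:
    - {"turn": [0,0,0],"offset": [0,0,0.02],"claw": 1}
    - {"turn": [0,0,0],"offset": [0,0,0.03],"claw": 1}

```text
time: 18.68
position: [560.6, -142.8, 52.7]
tcp_rot: [0.117, 0.993, -0.0, 0.0]
force: [-2.4, 0.9, 3.5]
gripper_width: 21.7
```

```bash
python3 st.py 0 0 .03 0 0 0 1
```

```text
cmd now [ 560.5  -142.83   52.02] yaw 166.53
18.73 [ 560.66 -142.85   52.68] trayy -322.8 F [-2.69  0.45  3.33] T [ 0.096  0.416 -0.002] N near far [6.2 2.2 4.1] each [2.5, 1.8] roll/pitch [ 0.01 -0.  ]
```

Seated at the original height (52.7). Easing up slightly and releasing.

carry_out:
  targets:
    - {"turn": [0,0,0],"offset": [0,0,-0.05],"claw": 1}
    - {"turn": [0,0,0],"offset": [0,0,-0.05],"claw": 6}
    - {"turn": [0,0,0],"offset": [0,0,-0.05],"claw": 6}
    - {"turn": [0,0,0],"offset": [0,0,-0.05],"claw": 6}
    - {"turn": [0,0,0],"offset": [0,0,-0.05],"claw": 6}
    - {"turn": [0,0,0],"offset": [0,0,-0.05],"claw": 6}
    - {"turn": [0,0,0],"offset": [0,0,-0.05],"claw": 6}
    - {"turn": [0,0,0],"offset": [0,0,-0.05],"claw": 6}
    - {"turn": [0,0,0],"offset": [0,0,-0.05],"claw": 6}

```text
time: 19.48
position: [560.5, -142.8, 52.5]
tcp_rot: [0.117, 0.993, -0.0, 0.0]
force: [0.3, 0.0, -0.3]
gripper_width: 60.0
```

carry_out:
  targets:
    - {"turn": [0,0,0],"offset": [0,0,-1],"claw": 6}
    - {"turn": [0,0,0],"offset": [0,0,-3],"claw": 6}
    - {"turn": [0,0,0],"offset": [0,0,-6],"claw": 6}
    - {"turn": [0,0,0],"offset": [0,0,-9.5],"claw": 6}
    - {"turn": [0,0,0],"offset": [0,0,-13],"claw": 6}
    - {"turn": [0,0,0],"offset": [2,0,-16],"claw": 6}
    - {"turn": [0,0,0],"offset": [5,0,-18],"claw": 6}
    - {"turn": [0,0,0],"offset": [8,0,-20],"claw": 6}
    - {"turn": [0,0,0],"offset": [11,0,-21],"claw": 6}
    - {"turn": [0,0,0],"offset": [12,0,-21],"claw": 6}
    - {"turn": [0,0,0],"offset": [12,0,-21],"claw": 6}
    - {"turn": [0,0,0],"offset": [12,0,-21],"claw": 6}

```text
time: 20.48
position: [444.0, -114.9, 262.7]
tcp_rot: [0.117, 0.993, -0.0, 0.001]
force: [0.8, -0.9, 0.3]
gripper_width: 59.8
```

Run:
```python
from h import *
print(telemetry.read_state())
for n in ['top','scene','wrist']: snap(n,n+'_end')
t=cv2.imread('pics/top_end.png')[170:310,150:410]; cv2.imwrite('pics/tec.png',cv2.resize(t,None,fx=3,fy=3,interpolation=cv2.INTER_CUBIC))
c=np.array([562,-143])
for f in ['0','_end']:
  for n in ['top','scene']:
    I,W=cloud(n,n+f); hsv=cv2.cvtColor(I,cv2.COLOR_RGB2HSV)
    red=((hsv[...,0]<8)|(hsv[...,0]>172))&(hsv[...,1]>170)&(hsv[...,2]>60)
    near=(np.hypot(W[...,0]-c[0],W[...,1]-c[1])<110); m=red&near&(W[...,2]>85)
    t=W[m]
    if len(t): print(n,f,len(t),t.mean(0).round(1),[np.round(x,1) for x in cv2.minAreaRect(t[:,:2].astype(np.float32))])
```

```text
{'time': 20.4833, 'q': array([-3.07648269e-01, -1.83750414e-01,  1.98438675e+00,  4.36517152e-05,
        1.33943257e+00, -1.64325655e+00]), 'joint_velocities': array([-5.74028109e-06,  4.14200434e-02, -1.02569710e-02, -7.85808248e-04,
       -4.33566253e-03, -1.13409923e-03]), 'tau': array([ 1.39526854e-02, -2.77408648e+01, -3.63606548e+01, -2.48723075e-02,
        2.07666527e-01, -2.71164587e-03]), 'position': array([ 444.03315002, -114.94266161,  262.65121906]), 'tcp_rot': array([ 1.17328110e-01,  9.93092913e-01, -1.23061602e-04,  7.52168927e-04]), 'force': array([ 0.79294359, -0.91915229,  0.25840443]), 'torque': array([ 0.00497413,  0.03733976, -0.05433071]), 'gripper_width': 59.819481711785485}
top 0 185 [ 561.8 -141.8   93.1] [array([ 561.6, -141.6]), array([16.7, 84. ]), np.float64(75.4)]
scene 0 234 [ 566.6 -141.7   91. ] [array([ 564.5, -143. ]), array([22.4, 85.5]), np.float64(77.3)]
scene _end 225 [ 567.5 -142.    91.4] [array([ 564.6, -143. ]), array([22.8, 83.7]), np.float64(76.4)]
```

View pics/tec.png

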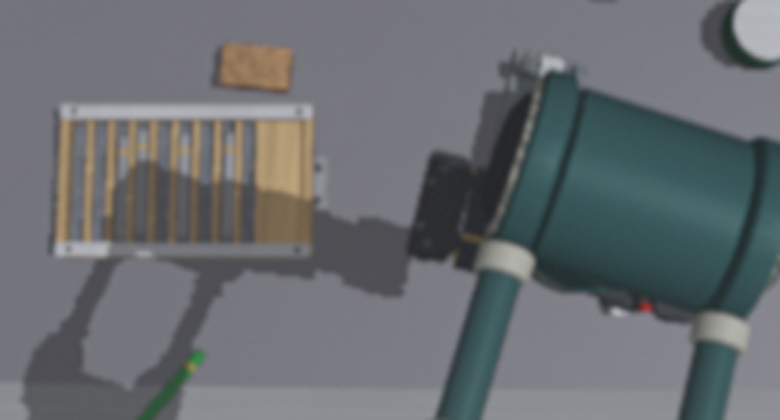

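View pics/scene_end.png

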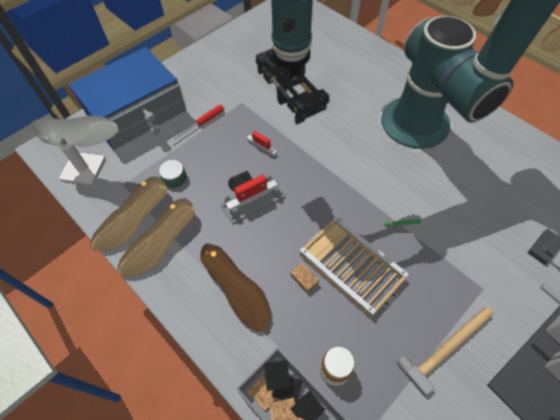

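View pics/wrist_end.png

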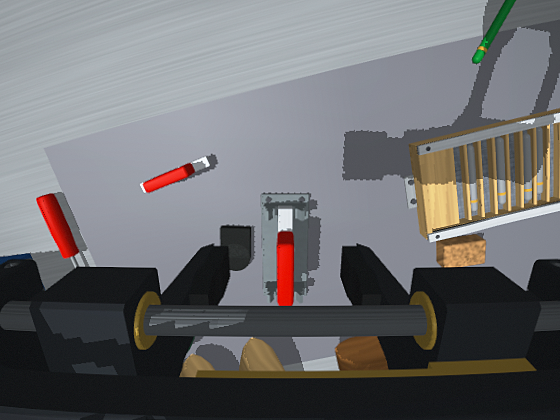

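The rake stands home: its grip reads (564.6,-143.0) in the scene camera, against (564.5,-143.0) at the start. All four pins lie in grooves, the bystanders look unmoved, and the gripper is clear.

```bash
python3 -c "
from plant import job
print(job.job_done())"
```

```text
the job is handed in; nothing more can be done
None
```

The rake combed all four pins into grooves in one pass and is back in its cradle. I handed the job in at about 20.6 s.

**Combing:** I set the larger red-gripped rake's shoulders on the rims at the landing end and combed to about y = +88 mm, following the worn rims by feel. The total load on the rims stayed around 5–10.5 N and the drag under 8.5 N. No pin jammed.

**Last checks:**
- **Pins:** all four lie level along grooves. Their tops read about 19 mm and the ridges about 20.3 mm. I take the roughly 1 mm shortfall as depth bias, which puts the pins fully down (nominal top 20 mm).
- **Rake:** the scene camera puts it within 0.1 mm of its starting position, and it seated at its original height.
- **Bench:** everything else looks unmoved, and the gripper is clear. In the last top view the arm hid much of the cradle area, so for that part I relied on the scene and wrist views.

**Less certain points:**
- At first touch I took the wrist moment to be about the TCP and tilted the rake about 0.8°. The drag readings showed the reference is about 0.2 m higher, so I removed the tilt during the first part of the pass. Until then, the far shoulder briefly carried most of a load of about 8 N, still under the 15 N limit.
- The split of load between the two shoulders is an estimate, good to about 1.5 N.

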